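Pack the soldering caddy

ROBOT

A 6-joint arm with a two-finger parallel gripper is mounted at the origin on a cart in front of the work surface, level with it; the furniture and walls round the work are solid. World frame = base frame: x ahead of the robot, y to its left, z up, the work surface at z = 0. Lengths are in m, angles in rad, forces in N, time in s.
With the tool pointing down it reaches from about 0.35 to 0.775 m from the base axis. Payload 5.5 kg.
Tool frame: the origin (TCP) lies at the very end of the fingers, on their centre line; the grasp point (between the pads) lies 19 mm behind it; z points along the fingers, x is the direction in which the jaws open and shut, and the axes are right-handed (so a half turn about z gives the same grasp; the last joint's range is limited). The gripper opens to 85 mm and grips with 20 to 120 N. Pads are 22 mm wide; open, the fingers measure 114 mm over their backs; the gripper's body (76 mm by 85 mm) begins 54 mm behind the grasp point. The pads swing forward as they close: fully open they stand 13 mm farther back than shut.
Start: joints at [-1.415, 0.313, 0.046, 1.304, 0, 1.431], TCP at [0.168, -0.55, 0.231] pointing down, gripper open.
Joint ranges: [-2.76, 2.76], [-0.86, 1.69], [-1.03, 1.26], [-2.2, 2.34], [-1.47, 1.5], [-3.14, 3.14]. Speed limits (rad/s): [2.57, 2.57, 3.14, 3.14, 3.14, 3.14].

INTERFACE

Orientations are given as a unit quaternion [w, x, y, z].
In Python, from workcell import env gives the robot as it stands.
- The arm moves only by the shell command python3 -m inch 'ROWS' [FORCE]. ROWS is JSON, a list of rows, each a list of 7 numbers: the turn, a rotation vector about the tool's x, y, z each as a share of 8 degrees, from -1 to 1, then the shift along the tool's x, y, z each as a share of 0.05 m, from -1 to 1, then the closure, from 0 (fully open) to 1 (shut). A call has 1 to 12 rows; each row shifts and turns the commanded pose from where the row before left it, along the tool's axes as they then stand; what a row does not reach is not made up. A row lasts 1/10 s, in which the tool goes at most 50 mm and 8.59 degrees, less where a joint would pass 70% of its speed; a pose out of reach is approached as far as the arm can. A call with a number of a shift or a turn outside -1 to 1 is refused whole. A call with a gripper value outside its range is refused whole. The fingers move at their own pace and stop on an object; FORCE is the grip in N (left out, the last holds). Time passes only in rows, so rows that do not move let the fingers close. It gives the time, the measured TCP pose, the force and the opening at its end, in the units of the state.
- env.get_state(): the state, without advancing time (a new reading comes with each control period).
- env.read_camera(name): name is "scene" or "top" or "wrist"; returns the picture (480x640x3 uint8, red, green, blue); there is no depth.
- env.calibration(name): a dict with "fx", "fy", "cx", "cy" (pixels), "k1" (the pictures are not rectified: a ray, as slopes to the right and down, at radius r is drawn at 1 + k1 r^2 times it, then the intrinsics apply), "rvec" (rotation vector, rad) and "tvec" (3), from world to camera coordinates, as OpenCV has them; the wrist camera has in their place "hand_eye" (4x4, takes a point from camera to tool coordinates, whose origin is the TCP and whose axes are the tool frame's). Camera axes: x right, y down, z forward; pixel columns grow to the right and rows downward; lengths in m; the calibration is good to about 2 mm. A picture is of the moment at which its call begins: read the wrist's pose just before it. calibration takes no time and is no camera call.
- env.hand_in(): hands the job in, once; it reports no verdict.
The state is a dict: "clock": time; "joint_pos": joint angles; "qvel": joint speeds; "tau": joint torques, N m; "tcp_pos": TCP position; "orientation": TCP orientation; "wrist_force": force on the tool from outside, world axes, zero at the start; "ft_torque": the same for the moment, N m; "finger_gap": finger opening in m.
Only numpy, scipy, OpenCV 4.12 (cv2) and the standard library are available. Lean on these libraries where they do the work, as an engineer would, in place of code of your own. Each camera call takes 0.05 s, during which the arm holds its last target.

TASK

Pack the wooden soldering caddy: lay the black charcoal block flat in the large rectangular recess and the matchbox flat in the small rectangular recess, and only when both lie there stand the dropper bottle upright in the round recess. Leave the steel bench block, the wooden wedge block and the wax tube, which do not belong to the kit, where they are.

Things in the scene. Friction and masses are not known exactly. Their poses are not given: they have to be found in the camera images.
- charcoal: soldering charcoal: matt black rectangular block, 59 (x) x 96 (y) x 31 mm (z, up), 0.07 to 0.13 kg. Lies flat. Origin: centre of its underside.
- matchbox: closed yellow matchbox, lying flat, 38 (x) x 56 (y) x 15 mm (z, up), about 20 g. Origin: centre of its underside.
- dropper: small brown glass dropper bottle, standing, 102 mm tall: round glass body 33 mm across up to about 55 mm, sloping shoulder, black collar about 24 mm across from 62 to 77 mm, thin rubber bulb above; 0.05 to 0.09 kg. Best held by the top of the glass body, about 45 to 55 mm up, so that the bulb stays clear of the gripper. Origin: centre of its underside, z up.
- bay_large: large bay of the caddy: pale wooden block 121 (x) x 89 (y) mm, 11 mm high, fixed, with one central recess, lined grey, 7 mm deep (its floor 4 mm above the worktop): a rectangle 112 mm (x) by 76 mm (y), for the charcoal block. Origin: centre of the block's underside, at worktop height, below the centre of the recess; x along the long side, z up.
- bay_small: small bay of the caddy: pale wooden block 121 (x) x 89 (y) mm, 11 mm high, fixed, with one central recess, lined grey, 7 mm deep (its floor 4 mm above the worktop): a rectangle 74 mm (x) by 56 mm (y), for the matchbox. Origin: centre of the block's underside, at worktop height, below the centre of the recess; x along the long side, z up.
- bay_round: round bay of the caddy: pale wooden block 121 (x) x 89 (y) mm, 11 mm high, fixed, with one central recess, lined grey, 7 mm deep (its floor 4 mm above the worktop): a circle 52 mm across, for the dropper bottle. Origin: centre of the block's underside, at worktop height, below the centre of the recess; x along the long side, z up.
- caddy: the caddy's dark wooden rim, 140 (x) x 286 (y) mm, 11 mm high, level with the three bay blocks that stand in it side by side, 90 mm apart along y, in any order. Place and turn of the whole vary; fixed. Origin: its centre, at worktop height; axes parallel to those of the bays.
- bench_block: does not belong: bare steel bench block, 64 x 64 x 20 mm, lying flat, 0.64 kg. Origin: centre of its underside.
- horn_wedge: does not belong: small plain wooden wedge block, 22 (x) x 50 (y) x 14 mm, lying flat. Origin: centre of its underside.
- wax_tube: does not belong: green ring-wax tube, standing, 26 mm across and 60 mm tall. Origin: centre of its underside.
Not all that is in view belongs to the job. Leave any blue look-alike of the matchbox alone.

How it is judged:
By the outcome, as a careful person would: the job done as asked, in the order asked, and still so for the second after the job is handed in, with the robot touching nothing.
It also fails if it takes over 83 s, if anything falls off the work surface, if the arm or the gripper's body presses on something with over 40 N, if the wrist force passes 120 N, or if a joint passes its speed limit or range.

## Working session

There is one attempt and no reset: what is moved stays moved. The work goes in short steps, Python scripts to look and compute and a shell command to move; the robot and the scene stay as the last step left them, time stands still between calls to the robot, and variables do not carry over. Pictures are saved under pics/ and viewed, and the job is handed in when it is done.

```bash
ls; mkdir -p pics; python3 - <<'E'
from workcell import env
import cv2
print(env.get_state())
for n in ("scene","top","wrist"):
    im=env.read_camera(n); cv2.imwrite(f"pics/{n}0.png",im[:,:,::-1]); print(n,env.calibration(n))
E
```

```text
pics
{'clock': 0.0, 'joint_pos': array([-1.41463186e+00,  3.13968124e-01,  4.49612372e-02,  1.30355447e+00,
       -2.11116830e-05,  1.43114002e+00]), 'qvel': array([-0.00272311, -0.00044566,  0.00037537, -0.0003698 ,  0.00039385,
        0.00013756]), 'tau': array([-7.88141188e-04, -4.80629325e+01,  2.98530579e+01,  1.93131482e-02,
       -1.11871020e-04,  2.76541124e-05]), 'tcp_pos': array([ 0.16750198, -0.54953851,  0.23041995]), 'orientation': array([-6.11333261e-04,  8.03593207e-01, -5.95178274e-01, -6.36562441e-04]), 'wrist_force': array([0.89757637, 0.54333757, 0.0422734 ]), 'ft_torque': array([-0.00998024,  0.02849785, -0.03514732]), 'finger_gap': 0.08543952270993402}
scene {'fx': 552.2244684906244, 'fy': 552.2244684906244, 'cx': 321.897126384971, 'cy': 242.70432083226808, 'k1': -0.16765742285509797, 'rvec': array([ 1.96657391, -0.48760772,  0.30553614]), 'tvec': array([-0.60233373,  0.09329362,  0.87122769])}
top {'fx': 520.175272371687, 'fy': 520.175272371687, 'cx': 313.57360548969524, 'cy': 239.9771772902387, 'k1': -0.057967674824161444, 'rvec': array([ 2.17932078, -2.15029777,  0.11122437]), 'tvec': array([-0.13353694,  0.60920481,  0.98191079])}
wrist {'fx': 340.09901095774677, 'fy': 340.09901095774677, 'cx': 319.5186545900463, 'cy': 242.95532967659966, 'k1': 0.007534482684677293, 'hand_eye': array([[ 9.99999574e-01, -6.21665347e-04, -6.82444396e-04,
         3.73161089e-04],
       [ 8.02009949e-04,  9.51134563e-01,  3.08775645e-01,
        -7.91437100e-02],
       [ 4.57141335e-04, -3.08776061e-01,  9.51134657e-01,
        -1.42296644e-01],
       [ 0.00000000e+00,  0.00000000e+00,  0.00000000e+00,
         1.00000000e+00]])}
```

View pics/top0.png

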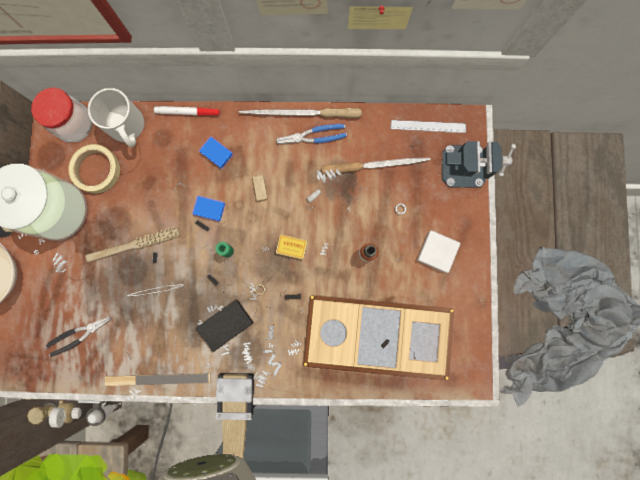

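View pics/scene0.png

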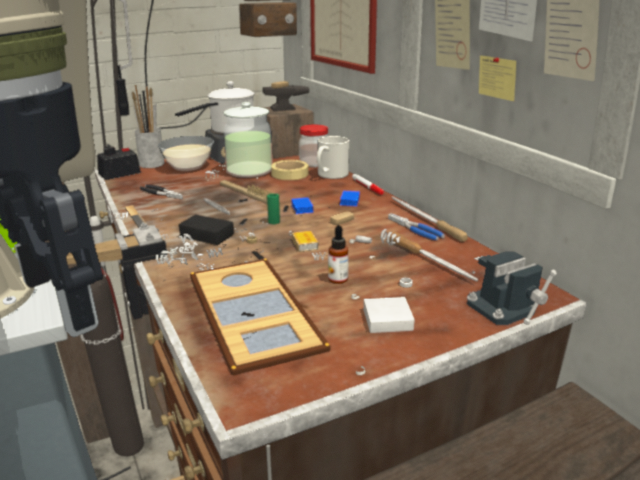

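Matchbox candidates: yellow (291,247), blue (209,209) and blue (215,152). The yellow one fits the description. I'll enlarge that, and the dark thing lying in the large recess (385,343).

```bash
cat > h.py <<'E'
import numpy as np, cv2
from workcell import env
from scipy.spatial.transform import Rotation as R
def ray(name,uv,st=None):
    c=env.calibration(name)
    d=(np.array(uv,float)-[c['cx'],c['cy']])/c['fx']
    u=d.copy()
    for _ in range(20): u=d/(1+c['k1']*(u@u))
    v=np.array([*u,1.])
    if 'hand_eye' in c:
        st=st or env.get_state(); q=st['orientation']; Rt=R.from_quat([*q[1:],q[0]]).as_matrix()
        H=c['hand_eye']; return st['tcp_pos']+Rt@H[:3,3], Rt@H[:3,:3]@v
    Rc=cv2.Rodrigues(c['rvec'])[0]; return -Rc.T@c['tvec'], Rc.T@v
def at(name,uv,z,st=None):
    o,d=ray(name,uv,st); return o+d*(z-o[2])/d[2]
def proj(name,p,st=None):
    c=env.calibration(name); p=np.array(p,float)
    if 'hand_eye' in c:
        q=st['orientation']; Rt=R.from_quat([*q[1:],q[0]]).as_matrix(); H=c['hand_eye']
        v=H[:3,:3].T@(Rt.T@(p-st['tcp_pos'])-H[:3,3])
    else: v=cv2.Rodrigues(c['rvec'])[0]@p+c['tvec']
    u=v[:2]/v[2]; u=u*(1+c['k1']*(u@u)); return u*c['fx']+[c['cx'],c['cy']]
E
python3 - <<'E'
from h import *
im=cv2.imread('pics/top0.png')
a=cv2.resize(im[280:390,180:460],None,fx=2.8,fy=2.8,interpolation=3)
b=cv2.resize(im[190:300,180:460],None,fx=2.8,fy=2.8,interpolation=3)
cv2.imwrite('pics/c1.png',np.vstack([a[:300],b[:300]])[:, :784])
cv2.imwrite('pics/c1b.png',a)
for n,uv,z in [("charc",(226,326),.031),("match",(291,247),.015),("drop",(370,250),.1),("cad1",(312,297),.011),("cad2",(306,364),.011),("cad3",(452,312),.011),("cad4",(447,376),.011),("blk",(440,251),.02),("stick",(385,343),.008),("wax",(224,250),.06),("wedge",(260,188),.014)]:
    print(n,at("top",uv,z).round(4))
E
```

```text
charc [0.4423 0.041  0.031 ]
match [ 0.5982 -0.0808  0.015 ]
drop [ 0.5868 -0.2284  0.1   ]
cad1 [ 0.5003 -0.1237  0.011 ]
cad2 [ 0.3701 -0.1138  0.011 ]
cad3 [ 0.4741 -0.3999  0.011 ]
cad4 [ 0.3499 -0.3891  0.011 ]
blk [ 0.5937 -0.3752  0.02  ]
stick [ 0.4122 -0.2681  0.008 ]
wax [0.5866 0.0441 0.06  ]
wedge [ 0.7165 -0.0162  0.014 ]
```

View pics/c1.png

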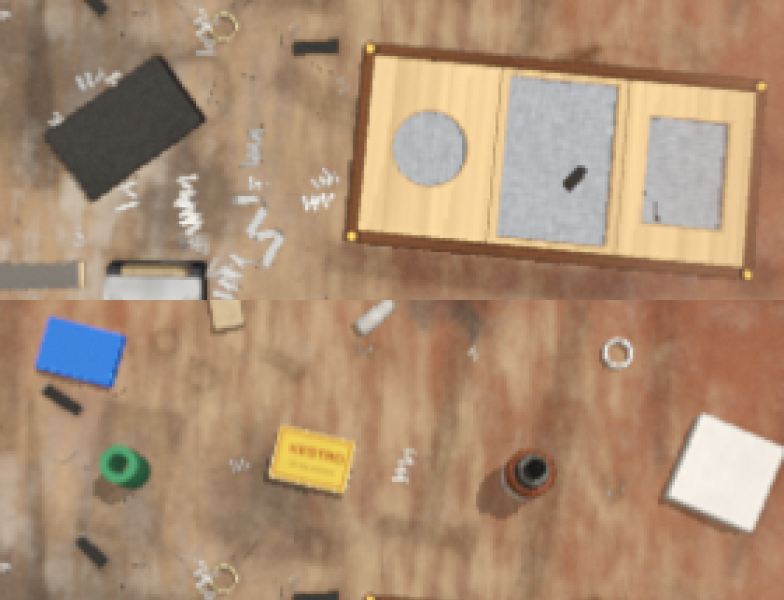

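View pics/c1b.png

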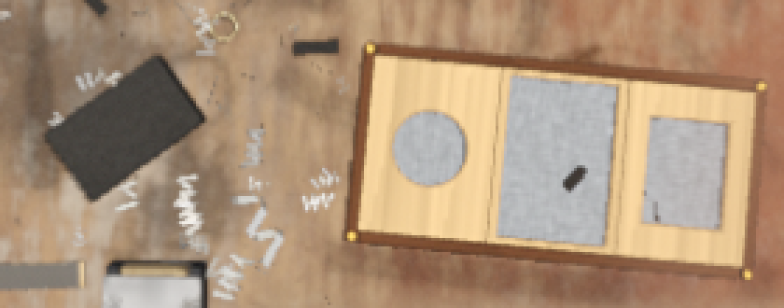

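View pics/wrist0.png

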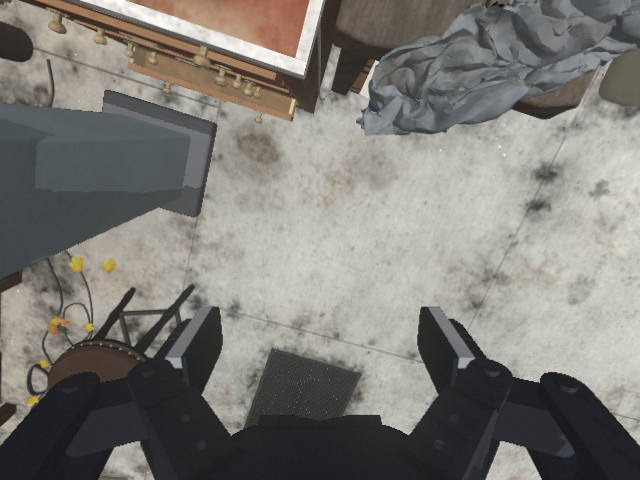

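A dark stub lies in the large recess, near top pixel (385,343), and it would keep the charcoal from lying flat. I'll go over the caddy for a closer look.

```bash
cat >> h.py <<'E'
def plan(xyz,yaw,n=1):
    """yaw: world angle of tool x (deg), tool down. prints tool-frame shift (units of 50mm) and turn (units of 8deg)"""
    s=env.get_state(); q=s['orientation']; Rt=R.from_quat([*q[1:],q[0]]).as_matrix()
    y=np.radians(yaw); T=np.array([[np.cos(y),np.sin(y),0],[np.sin(y),-np.cos(y),0],[0,0,-1.]])
    d=np.array(xyz)-s['tcp_pos']
    rv=R.from_matrix(Rt.T@T).as_rotvec(degrees=True)
    print('t',round(s['clock'],2),'tcp',s['tcp_pos'].round(4),'yaw',np.degrees(np.arctan2(Rt[1,0],Rt[0,0])).round(2),'gap',round(s['finger_gap'],4),'F',s['wrist_force'].round(1))
    print('turn/8deg',(rv/8).round(3),'shift now-frame',(Rt.T@d/.05).round(3),'shift after turn',(T.T@d/.05).round(3))
def snap(name,fn):
    st=env.get_state(); im=env.read_camera(name); cv2.imwrite('pics/'+fn+'.png',im[:,:,::-1])
    np.save('pics/'+fn+'.npy',np.array([*st['tcp_pos'],*st['orientation']])); return st,im
def ld(fn):
    a=np.load('pics/'+fn+'.npy'); return dict(tcp_pos=a[:3],orientation=a[3:])
E
python3 -m inch '[[0,0,0,-0.531,-0.771,0.067,0],[0,0,0,-0.531,-0.771,0.067,0],[0,0,0,-0.531,-0.771,0.067,0],[0,0,0,-0.531,-0.771,0.067,0],[0,0,0,-0.531,-0.771,0.067,0],[0,0,0,-0.531,-0.771,0.067,0],[0,0,0,-0.531,-0.771,0.067,0],[0,0,0,-0.531,-0.771,0.067,0],[0,0,0,-0.531,-0.771,0.067,0],[0,0,0,0,0,0,0],[0,0,0,0,0,0,0]]'
python3 - <<'E'
from h import *
plan((.43,-.22,.2),-73); snap('wrist','w1')
E
```

```text
clock: 1.25
tcp_pos: [0.4301, -0.2192, 0.2008]
orientation: [0.0, 0.805, -0.594, -0.0]
wrist_force: [-0.2, 0.2, -0.6]
finger_gap: 0.0855
t 1.25 tcp [ 0.4301 -0.2192  0.2008] yaw -72.87 gap 0.0855 F [-0.2  0.2 -0.6]
turn/8deg [0.006 0.002 0.017] shift now-frame [0.014 0.007 0.017] shift after turn [0.014 0.007 0.017]
```

View pics/w1.png

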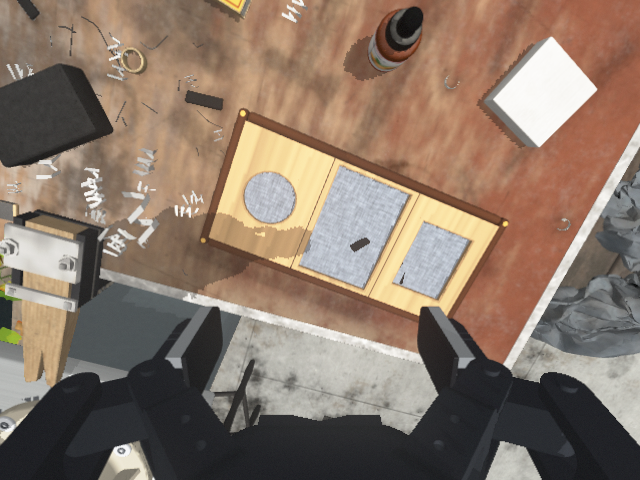

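```bash
python3 - <<'E'
from h import *
im=cv2.imread('pics/w1.png')
cv2.imwrite('pics/c2.png',cv2.resize(im[100:325,195:515],None,fx=2.5,fy=2.5,interpolation=3))
st=ld('w1')
for uv in [(243,113),(204,240),(505,224)]: print(at('wrist',uv,.011,st).round(4))
print('stick',at('wrist',(360,244),.008,st).round(4))
# recess order: seg grey
for n,f,s in (('top','top0',None),('wrist','w1',st)):
    I=cv2.imread(f'pics/{f}.png').astype(int); b,g,r=I[...,0],I[...,1],I[...,2]
    m=((abs(r-b)<25)&(b>g-3)&(g>105)&(g<215)).astype(np.uint8)
    m=cv2.morphologyEx(cv2.morphologyEx(m,cv2.MORPH_CLOSE,np.ones((5,5))),cv2.MORPH_OPEN,np.ones((5,5)))
    k,l,S,C=cv2.connectedComponentsWithStats(m)
    for i in range(1,k):
        p=at(n,C[i],.006,s)
        if S[i,4]>300 and .3<p[0]<.52 and -.42<p[1]<-.1:
            c=max(cv2.findContours((l==i).astype(np.uint8),0,1)[0],key=cv2.contourArea)[:,0]
            w=np.array([at(n,q,.006,s)[:2]*1000 for q in c],np.float32)
            print(n,S[i,4],cv2.minAreaRect(w))
E
```

```text
[ 0.5012 -0.1245  0.011 ]
[ 0.3709 -0.1139  0.011 ]
[ 0.4766 -0.4002  0.011 ]
stick [ 0.4129 -0.2685  0.008 ]
top 2102 ((423.49261474609375, -255.49310302734375), (73.54883575439453, 109.55037689208984), 85.16011810302734)
top 496 ((431.312255859375, -165.93759155273438), (44.80754470825195, 47.238502502441406), 0.7445513606071472)
top 960 ((416.35894775390625, -345.4279479980469), (51.95598602294922, 71.12617492675781), 85.50703430175781)
wrist 7388 ((424.04620361328125, -256.12237548828125), (74.68485260009766, 111.02009582519531), 85.06492614746094)
wrist 1977 ((431.43426513671875, -166.5568084716797), (49.461395263671875, 49.11393737792969), 15.750142097473145)
wrist 3180 ((415.9477233886719, -345.9862365722656), (53.078372955322266, 72.39537811279297), 85.11491394042969)
wrist 756 ((339.16131591796875, -406.852294921875), (92.35047912597656, 20.334850311279297), 44.94717788696289)
```

View pics/c2.png

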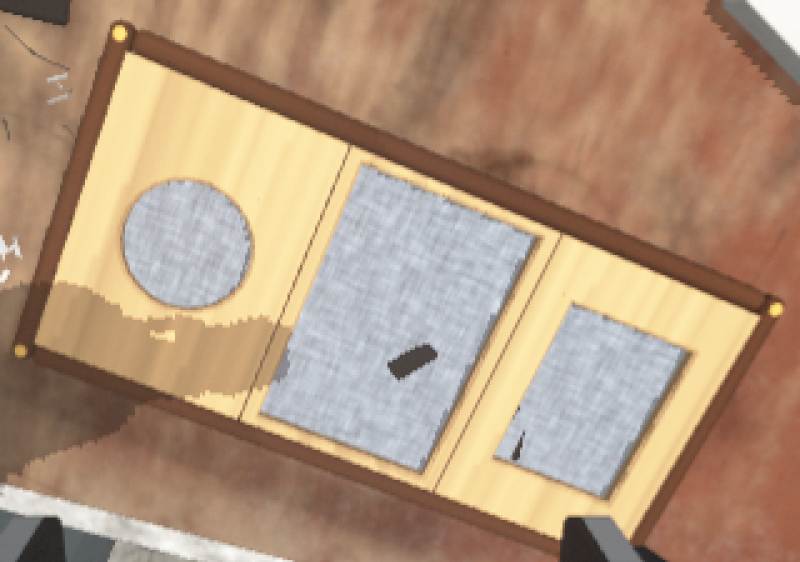

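The caddy pose agrees in both views: yaw about -4.9°. Bay centres: round (431.5,-166.3), large (424,-255.9), small (416,-345.8) mm. The stub is at (413,-268.5), yaw about -45°. I'll pick it out before anything else.

```bash
python3 -m inch '[[0,0,-0.97,0,0,0.2,0.65],[0,0,-0.97,0,0,0.2,0.65],[0,0,-0.97,0,0,0.2,0.65],[0,0,-0.97,0,0,0.2,0.65],[0,0,-0.97,0,0,0.2,0.65],[0,0,-0.97,0,0,0.2,0.65],[0,0,-0.97,0,0,0.2,0.65],[0,0,-0.97,0,0,0.2,0.65],[0,0,-0.97,0,0,0.2,0.65],[0,0,-0.97,0,0,0.2,0.65],[0,0,-0.97,0,0,0.2,0.65],[0,0,-0.97,0,0,0.2,0.65]]'
python3 - <<'E'
from h import *
plan((.4127,-.2683,.05),20); st,im=snap('wrist','w2')
print(proj('wrist',(.4127,-.2683,.008),st))
E
```

```text
clock: 2.5
tcp_pos: [0.4288, -0.2223, 0.0808]
orientation: [0.0, 0.985, 0.175, -0.0]
wrist_force: [0.3, 0.5, 0.3]
finger_gap: 0.0297
t 2.5 tcp [ 0.4288 -0.2223  0.0808] yaw 20.19 gap 0.0297 F [0.3 0.5 0.3]
turn/8deg [0.003 0.002 0.023] shift now-frame [-0.621  0.752  0.617] shift after turn [-0.618  0.755  0.617]
[275.77091264 305.78081739]
```

View pics/w2.png

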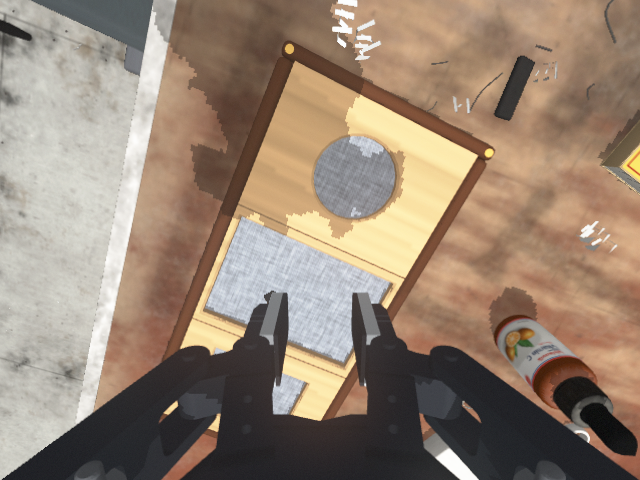

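```bash
python3 -m inch '[[0,0,0,-0.31,0.377,0.2,0.66],[0,0,0,-0.31,0.377,0.2,0.66],[0,0,0,0,0,0.3,0.66],[0,0,0,0,0,0.3,0.66],[0,0,0,0,0,0.3,0.66],[0,0,0,0,0,0.18,0.66],[0,0,0,0,0,0,0.66]]' 20
python3 -c "
from h import *
plan((.4127,-.2683,.006),20);snap('wrist','w3')"
```

```text
clock: 3.25
tcp_pos: [0.4123, -0.2667, 0.0062]
orientation: [-0.001, 0.985, 0.173, -0.001]
wrist_force: [-0.1, 0.5, 0.1]
finger_gap: 0.0292
t 3.25 tcp [ 0.4123 -0.2667  0.0062] yaw 19.88 gap 0.0292 F [-0.1  0.5  0.1]
turn/8deg [-0.013  0.009 -0.015] shift now-frame [-0.003  0.033  0.005] shift after turn [-0.003  0.033  0.005]
```

View pics/w3.png

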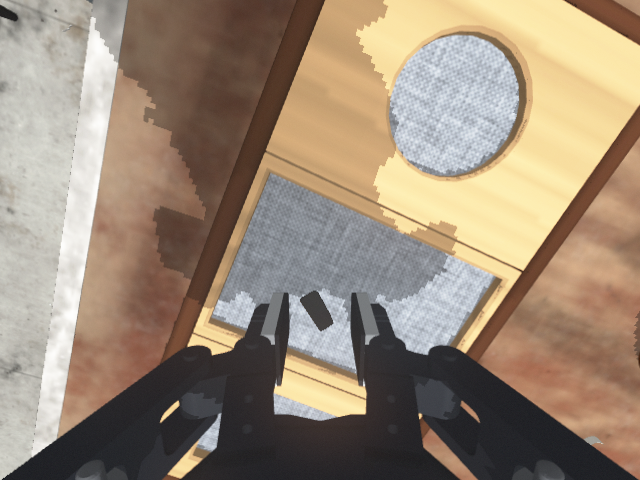

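The stub sits between the fingers at (317,310), exactly at the TCP's image position. Closing and lifting.

```bash
python3 -m inch '[[0,0,0,0,0,0,1],[0,0,0,0,0,0,1],[0,0,0,0,0,0,1],[0,0,0,0,0,0,1],[0,0,0,0,0,-0.3,1],[0,0,0,0,0,-0.5,1],[0,0,0,0,0,-0.5,1],[0,0,0,0,0,-0.3,1]]' 20
python3 -c "
from h import *
plan((.54,-.30,.05),20);snap('wrist','w4')"
```

```text
clock: 4.1
tcp_pos: [0.4144, -0.2669, 0.0891]
orientation: [0.001, 0.985, 0.174, 0.001]
wrist_force: [0.7, -0.3, -0.1]
finger_gap: 0.0002
t 4.1 tcp [ 0.4144 -0.2669  0.0891] yaw 20.08 gap 0.0002 F [ 0.7 -0.3 -0.1]
turn/8deg [ 0.015 -0.008  0.01 ] shift now-frame [2.131 1.483 0.788] shift after turn [2.134 1.482 0.783]
```

View pics/w4.png

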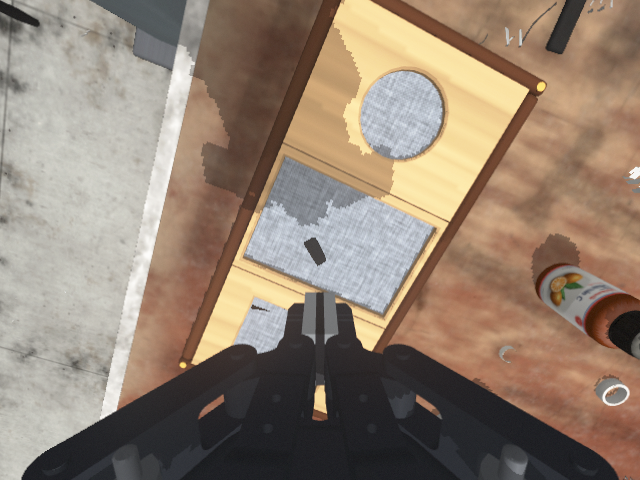

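```bash
python3 - <<'E'
from h import *
def cen(fn,c,h=16):
    I=cv2.imread(f'pics/{fn}.png'); g=I.max(2); y0,x0=c[1]-h,c[0]-h
    m=(g[y0:y0+2*h,x0:x0+2*h]<90).astype(np.uint8)
    k,l,S,C=cv2.connectedComponentsWithStats(m); i=1+np.argmax(S[1:,4])
    r=cv2.minAreaRect(np.argwhere(l==i)[:,::-1].astype(np.float32)); return C[i]+[x0,y0],r,g[c[1],c[0]]
for fn,c,h in (('w1',(360,244),12),('w3',(317,310),21),('w4',(315,251),16)):
    p,r,g=cen(fn,c,h); s=ld(fn)
    print(fn,p,r[1:],[at('wrist',p,z,s)[:2].round(4) for z in (.0041,.008,.012)])
print('top',[at('top',(385,343),z)[:2].round(4) for z in (.004,.008,.012)])
I=cv2.imread('pics/w3.png');cv2.imwrite('pics/c3.png',cv2.resize(I[260:360,240:400],None,fx=4,fy=4,interpolation=3))
I=cv2.imread('pics/w4.png');cv2.imwrite('pics/c4.png',cv2.resize(I[180:330,220:420],None,fx=4,fy=4,interpolation=3))
E
```

```text
w1 [359.26666667 243.93333333] ((7.374438762664795, 18.864845275878906), 59.03623962402344) [array([ 0.4115, -0.2683]), array([ 0.4126, -0.2675]), array([ 0.4137, -0.2666])]
w3 [316.76334776 309.84126984] ((38.551666259765625, 19.414506912231445), 56.3099365234375) [array([ 0.4116, -0.2686]), array([ 0.4109, -0.2666]), array([ 0.4102, -0.2645])]
w4 [314.95412844 250.63608563] ((26.66746711730957, 12.899611473083496), 60.2551155090332) [array([ 0.4116, -0.2687]), array([ 0.4112, -0.2674]), array([ 0.4108, -0.2661])]
top [array([ 0.4119, -0.2686]), array([ 0.4122, -0.2681]), array([ 0.4126, -0.2675])]
```

View pics/c3.png

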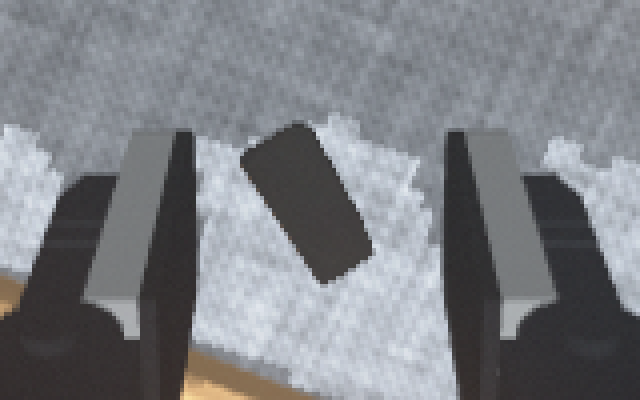

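View pics/c4.png

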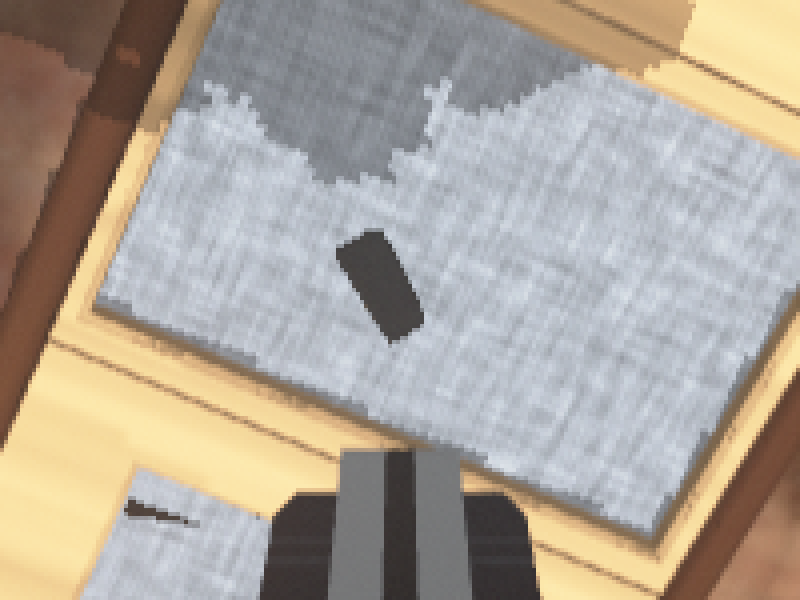

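The mark projects to the same spot, (0.4116,-0.2686), in every view only if its height is 4 mm. It also didn't move, and the jaws closed on nothing. So it is a flat smudge on the lining and no obstacle. On to the charcoal.

```bash
python3 -c "
from h import *
plan((.43,.035,.2),35.3)"
```

```text
t 4.15 tcp [ 0.4153 -0.2677  0.091 ] yaw 20.08 gap 0.0 F [ 0.7 -0.1  1.1]
turn/8deg [ 0.037 -0.013 -1.902] shift now-frame [ 2.36  -5.575 -2.201] shift after turn [ 3.738 -4.772 -2.18 ]
```

```bash
python3 -m inch '[[0.018,0,-0.951,0,0,-0.3,0],[0.018,0,-0.951,0,0,-0.3,0],[0,0,0,0.467,-0.597,-0.2,0],[0,0,0,0.467,-0.597,-0.2,0],[0,0,0,0.467,-0.597,-0.2,0],[0,0,0,0.467,-0.597,-0.2,0],[0,0,0,0.467,-0.597,-0.2,0],[0,0,0,0.467,-0.597,-0.2,0],[0,0,0,0.467,-0.597,-0.2,0],[0,0,0,0.467,-0.597,-0.2,0],[0,0,0,0,0,0,0]]'
python3 -c "
from h import *
plan((.4423,.041,.1),35.3);snap('wrist','w5')"
```

```text
clock: 5.25
tcp_pos: [0.4287, 0.0396, 0.1994]
orientation: [-0.003, 0.952, 0.306, 0.001]
wrist_force: [-0.4, 0.4, 0.0]
finger_gap: 0.0856
t 5.25 tcp [0.4287 0.0396 0.1994] yaw 35.63 gap 0.0856 F [-0.4  0.4  0. ]
turn/8deg [-0.032 -0.021  0.041] shift now-frame [0.231 0.145 1.987] shift after turn [0.237 0.135 1.987]
```

View pics/w5.png

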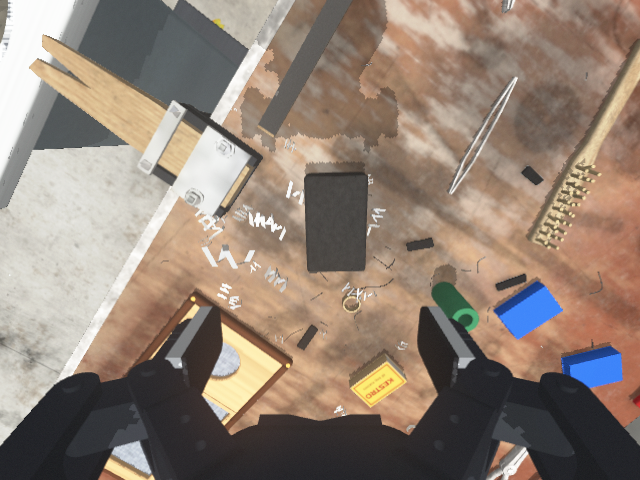

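```bash
python3 - <<'E'
from h import *
s=ld('w5');I=cv2.imread('pics/w5.png'); cv2.imwrite('pics/c5.png',cv2.resize(I[150:290,270:400],None,fx=4,fy=4,interpolation=3))
m=np.zeros(I.shape[:2],np.uint8); m[160:285,296:375]=(I.max(2)[160:285,296:375]<75)
m=cv2.morphologyEx(m,cv2.MORPH_OPEN,np.ones((7,7)))
c=max(cv2.findContours(m,0,1)[0],key=cv2.contourArea)[:,0]
print(cv2.minAreaRect(c.astype(np.float32)),c.min(0),c.max(0))
w=np.array([at('wrist',q,.031,s)[:2]*1000 for q in c],np.float32); print(cv2.minAreaRect(w))
E
```

```text
Traceback (most recent call last):
ValueError: max() iterable argument is empty
```

View pics/c5.png

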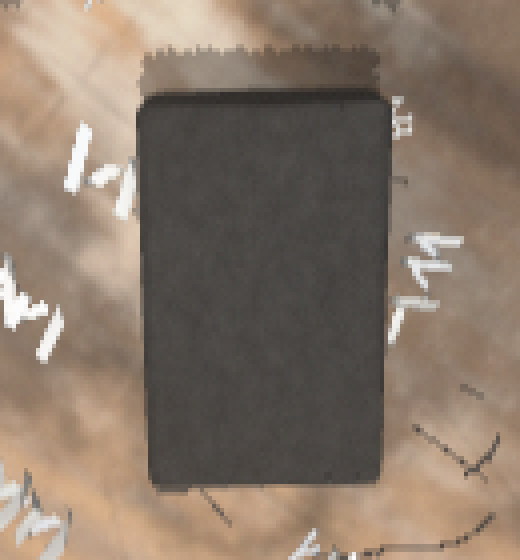

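```bash
python3 - <<'E'
from h import *
s=ld('w5')
P=np.array([at('wrist',(270+x/4,150+y/4),.031,s)[:2]*1000 for x,y in [(139,102),(391,102),(381,485),(150,485)]],np.float32)
print(P.round(1),cv2.minAreaRect(P)); c=P.mean(0); print(c)
d=P[0]+P[1]-P[2]-P[3]; print('long',np.linalg.norm(d)/2,np.degrees(np.arctan2(d[1],d[0])))
d=P[1]+P[2]-P[0]-P[3]; print('short',np.linalg.norm(d)/2,np.degrees(np.arctan2(d[1],d[0])))
plan((c[0]/1000,c[1]/1000,.1),35.6)
E
```

```text
[[393.2  66.9]
 [439.4 100. ]
 [494.9  25.1]
 [448.6  -8. ]] ((444.02197265625, 46.026710510253906), (56.921382904052734, 94.10176086425781), 36.49090576171875)
[444.00397   46.022034]
long 93.16097 126.512115
short 56.894688 35.543427
t 5.3 tcp [0.4286 0.038  0.1987] yaw 35.56 gap 0.0855 F [ 1.5 -0.6 -0.2]
turn/8deg [-0.029 -0.01  -0.005] shift now-frame [0.342 0.057 1.974] shift after turn [0.345 0.049 1.974]
```

Charcoal centre is (444,46) mm and yaw about 36°. The measured face of 93x57 mm against 96x59 fits its bevelled edges. Grasping.

```bash
python3 -m inch '[[-0.03,-0.01,-0.05,0.345,0.05,0.3,0],[0,0,0,0,0,0.7,0],[0,0,0,0,0,0.7,0],[0,0,0,0,0,0.7,0],[0,0,0,0,0,0.7,0],[0,0,0,0,0,0.4,0],[0,0,0,0,0,0.22,0],[0,0,0,0,0,0,0]]'
python3 -c "
from h import *
plan((.444,.046,.012),36);snap('wrist','w6')"
```

```text
clock: 6.1
tcp_pos: [0.4422, 0.0434, 0.0109]
orientation: [-0.001, 0.952, 0.306, -0.002]
wrist_force: [-0.6, 0.1, -0.8]
finger_gap: 0.0857
t 6.1 tcp [0.4422 0.0434 0.0109] yaw 35.61 gap 0.0857 F [-0.6  0.1 -0.8]
turn/8deg [-0.02   0.025 -0.049] shift now-frame [ 0.059 -0.022 -0.022] shift after turn [ 0.059 -0.022 -0.022]
```

View pics/w6.png

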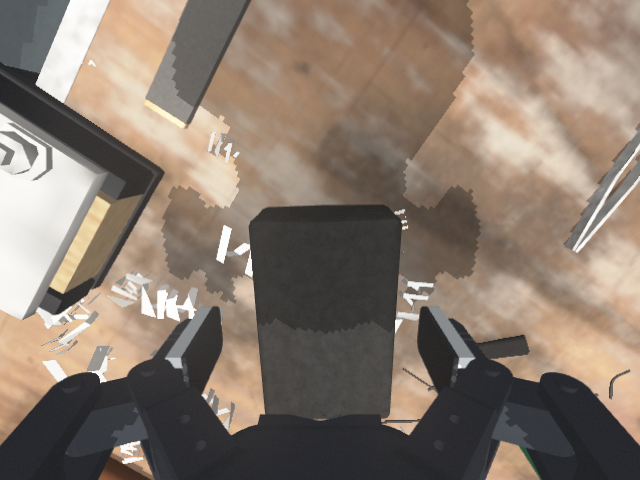

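The block is centred between the fingers. Closing.

```bash
python3 -m inch '[[0,0,-0.05,0.06,-0.02,0,0],[0,0,0,0,0,0,1],[0,0,0,0,0,0,1],[0,0,0,0,0,0,1],[0,0,0,0,0,0,1],[0,0,0,0,0,-0.1,1],[0,0,0,0,0,-0.3,1],[0,0,0,0,0,-0.5,1],[0,0,0,0,0,-0.5,1],[0,0,0,0,0,0,1]]' 50
python3 -c "
from h import *
plan((.424,-.2559,.08),85.1);snap('wrist','w7')"
```

```text
clock: 7.15
tcp_pos: [0.4482, 0.0465, 0.0857]
orientation: [0.001, 0.951, 0.31, 0.002]
wrist_force: [1.4, 0.5, -1.0]
finger_gap: 0.0576
t 7.15 tcp [0.4482 0.0465 0.0857] yaw 36.1 gap 0.0576 F [ 1.4  0.5 -1. ]
turn/8deg [ 0.034 -0.016 -6.125] shift now-frame [-3.954  4.602  0.114] shift after turn [-6.067  0.035  0.115]
```

View pics/w7.png

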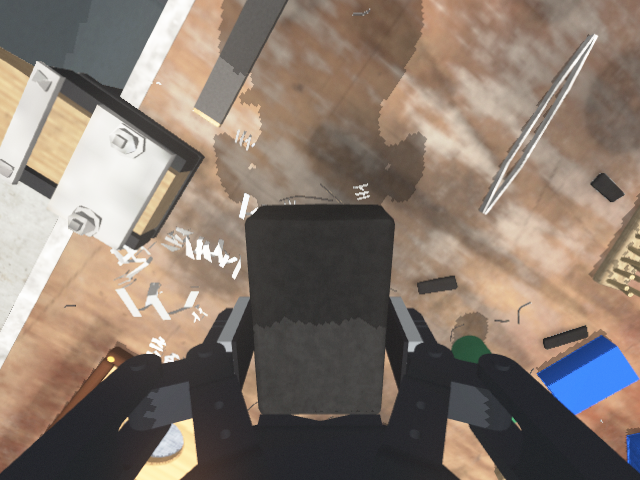

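```bash
python3 - <<'E'
from h import *
s=ld('w7'); z=s['tcp_pos'][2]+.0195; q=s['orientation'];Rt=R.from_quat([*q[1:],q[0]]).as_matrix()
for uv in [(250,219),(390,219),(379,413),(260,413)]:
    print(((Rt.T@(at('wrist',uv,z,s)-s['tcp_pos']))*1000).round(1))
E
python3 -m inch '[[0,0,-0.875,0,0,0,1],[0,0,-0.875,0,0,0,1],[0,0,-0.875,0,0,0,1],[0,0,-0.875,0,0,0,1],[0,0,-0.875,0,0,0,1],[0,0,-0.875,0,0,0,1],[0,0,-0.875,0,0,0,1],[0,0,0,-0.5,0,0,1],[0,0,0,-0.7,0,0,1],[0,0,0,-0.7,0,0,1],[0,0,0,-0.7,0,0,1],[0,0,0,-0.7,0,0,1]]'
python3 -m inch '[[0,0,0,-0.7,0,0,1],[0,0,0,-0.7,0,0,1],[0,0,0,-0.7,0,0,1],[0,0,0,-0.66,0.03,0,1],[0,0,0,0,0,0,1]]'
python3 -c "
from h import *
plan((.424,-.2559,.05),85.1);snap('wrist','w8')"
```

```text
[-25.8 -48.3 -19.8]
[ 26.1 -48.2 -19.6]
[ 26.8  42.  -19.3]
[-27.   41.8 -19.5]
clock: 8.4
tcp_pos: [0.4303, -0.1186, 0.0813]
orientation: [-0.001, 0.737, 0.676, -0.001]
wrist_force: [0.2, 0.0, -1.4]
finger_gap: 0.0573
clock: 8.9
tcp_pos: [0.4211, -0.2591, 0.0815]
orientation: [0.0, 0.738, 0.675, -0.001]
wrist_force: [0.1, 0.0, -1.1]
finger_gap: 0.0576
t 8.9 tcp [ 0.4211 -0.2591  0.0815] yaw 84.83 gap 0.0576 F [ 0.1  0.  -1.1]
turn/8deg [-0.005  0.01  -0.034] shift now-frame [0.07  0.053 0.629] shift after turn [0.069 0.053 0.629]
```

View pics/w8.png

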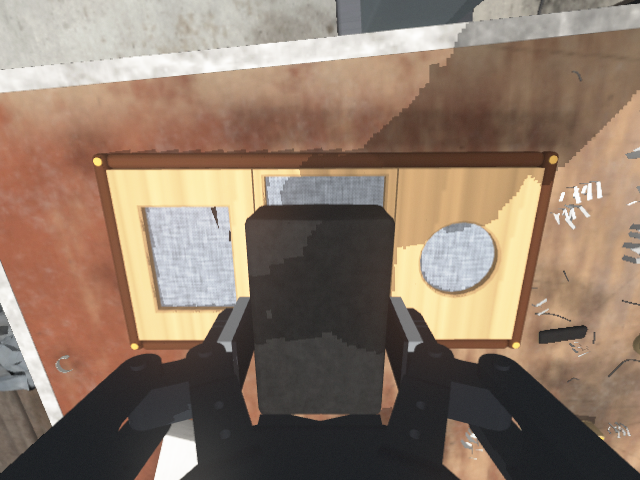

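```bash
python3 -m inch '[[0,0,-0.03,0.07,0.07,0.3,1],[0,0,0,0,0,0.4,1],[0,0,0,0,0,0.3,1],[0,0,0,0,0,0.2,1],[0,0,0,0,0,0.05,1],[0,0,0,0,0,0,1]]'
python3 -c "
from h import *
plan((.4245,-.2559,.0165),85.1);snap('wrist','w9')"
```

```text
clock: 9.55
tcp_pos: [0.4246, -0.2514, 0.0195]
orientation: [-0.001, 0.735, 0.678, -0.0]
wrist_force: [-0.1, 0.5, -1.2]
finger_gap: 0.0576
t 9.55 tcp [ 0.4246 -0.2514  0.0195] yaw 85.36 gap 0.0576 F [-0.1  0.5 -1.2]
turn/8deg [-0.014 -0.006  0.033] shift now-frame [-0.09   0.005  0.061] shift after turn [-0.089  0.005  0.061]
```

View pics/w9.png

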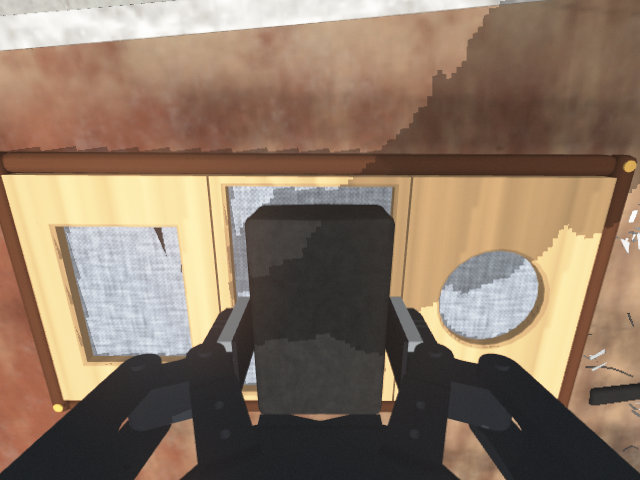

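The block sits about 4 mm toward +y of the recess centre. I'll correct that, then lower and release.

```bash
python3 -m inch '[[0,0,0.03,-0.09,0,0,1],[0,0,0,0,0,0.05,1],[0,0,0,0,0,0,1]]'
python3 -c "
from h import *
plan((.4245,-.2559,.0165),85.1);snap('wrist','w10')"
```

```text
clock: 9.9
tcp_pos: [0.4249, -0.2573, 0.0178]
orientation: [0.0, 0.737, 0.676, -0.0]
wrist_force: [0.5, -1.7, -1.1]
finger_gap: 0.0575
t 9.9 tcp [ 0.4249 -0.2573  0.0178] yaw 85.06 gap 0.0575 F [ 0.5 -1.7 -1.1]
turn/8deg [ 0.     0.005 -0.005] shift now-frame [ 0.027 -0.011  0.025] shift after turn [ 0.027 -0.011  0.025]
```

View pics/w10.png

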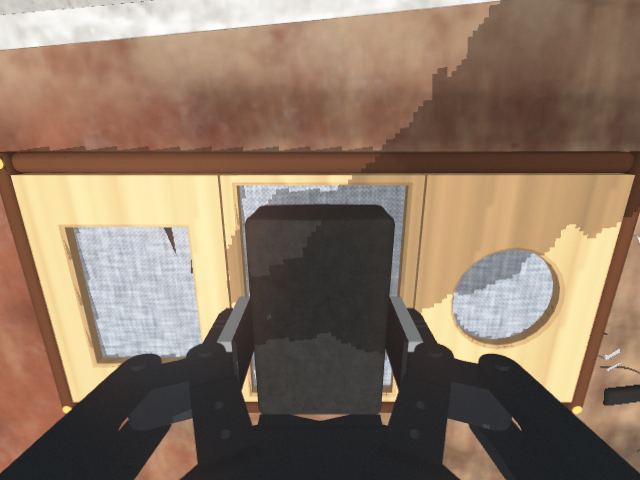

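```bash
python3 -m inch '[[0,0,0,0.02,0,0.03,1],[0,0,0,0,0,0,1],[0,0,0,0,0,0,0.1],[0,0,0,0,0,0,0.1],[0,0,0,0,0,0,0],[0,0,0,0,0,-0.5,0],[0,0,0,0,0,-0.9,0],[0,0,0,0,0,-0.9,0],[0,0,0,0,0,-0.9,0],[0,0,0,0,0,-0.3,0],[0,0,0,0,0,0,0]]'
python3 -c "
from h import *
plan((.59,-.08,.2),85.1);snap('wrist','w11')"
```

```text
clock: 11.05
tcp_pos: [0.4263, -0.2569, 0.1938]
orientation: [0.002, 0.737, 0.676, 0.0]
wrist_force: [-0.1, 0.3, -1.2]
finger_gap: 0.0853
t 11.05 tcp [ 0.4263 -0.2569  0.1938] yaw 85.09 gap 0.0853 F [-0.1  0.3 -1.2]
turn/8deg [ 0.027  0.023 -0.001] shift now-frame [ 3.805  2.959 -0.126] shift after turn [ 3.805  2.959 -0.125]
```

View pics/w11.png

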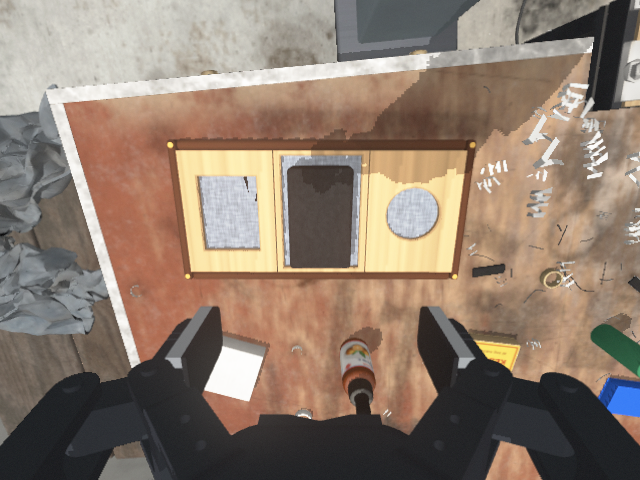

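The charcoal lies in the large recess with a lining strip showing around it. Moving to the yellow matchbox and turning to suit it (grasp yaw about 170°).

```bash
python3 -m inch '[[0,0,0,0.634,0.493,0,0],[0,0,0,0.634,0.493,0,0],[0,0,0,0.634,0.493,0,0],[0,0,0,0.634,0.493,0,0],[0,0,0,0.634,0.493,0,0],[0,0,0,0.634,0.493,0,0]]'
python3 -m inch '[[0,0,-0.966,0,0,0.08,0.3],[0,0,-0.966,0,0,0.08,0.3],[0,0,-0.966,0,0,0.08,0.3],[0,0,-0.966,0,0,0.08,0.3],[0,0,-0.966,0,0,0.08,0.3],[0,0,-0.966,0,0,0.08,0.3],[0,0,-0.966,0,0,0.08,0.3],[0,0,-0.966,0,0,0.08,0.3],[0,0,-0.966,0,0,0.08,0.3],[0,0,-0.966,0,0,0.08,0.3],[0,0,-0.966,0,0,0.08,0.3],[0,0,0,0,0,0,0.3]]'
python3 -c "
from h import *
plan((.59,-.08,.15),170);snap('wrist','w12')"
```

```text
clock: 11.7
tcp_pos: [0.5881, -0.0772, 0.188]
orientation: [-0.002, 0.737, 0.676, -0.001]
wrist_force: [0.8, -0.5, -0.3]
finger_gap: 0.0853
clock: 12.9
tcp_pos: [0.5866, -0.0784, 0.1436]
orientation: [-0.003, 0.086, 0.996, 0.001]
wrist_force: [0.6, 0.2, -0.4]
finger_gap: 0.0598
t 12.9 tcp [ 0.5866 -0.0784  0.1436] yaw 170.11 gap 0.0598 F [ 0.6  0.2 -0.4]
turn/8deg [ 0.004 -0.046  0.014] shift now-frame [-0.072 -0.02  -0.128] shift after turn [-0.073 -0.02  -0.128]
```

View pics/w12.png

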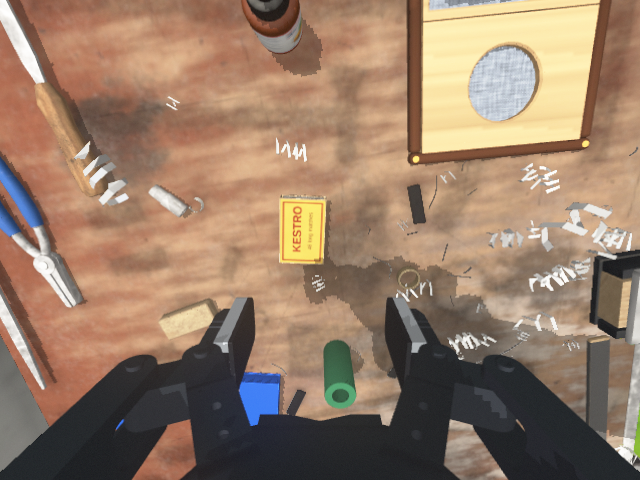

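```bash
python3 - <<'E'
from h import *
I=cv2.imread('pics/w12.png'); cv2.imwrite('pics/c12.png',cv2.resize(I[180:280,260:345],None,fx=6,fy=6,interpolation=3))
E
```

```text
(no output)
```

View pics/c12.png

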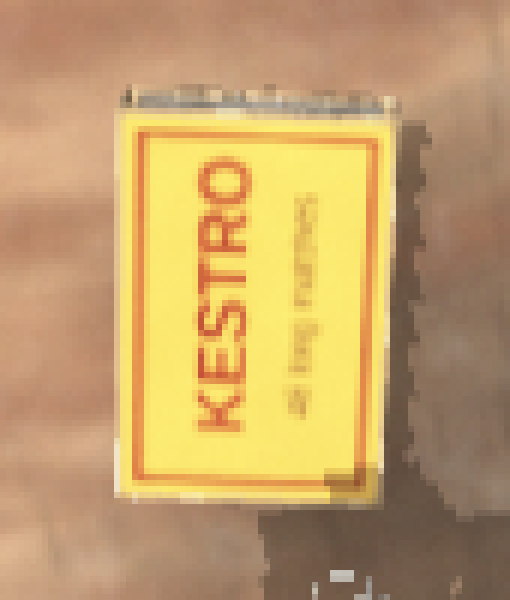

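The enlarged crop shows the closed yellow "KESTRO" box, which matches the description.

```bash
python3 - <<'E'
from h import *
s=ld('w12')
P=np.array([at('wrist',(260+x/6,180+y/6),.015,s)[:2]*1000 for x,y in [(117,110),(399,118),(383,502),(115,497)]])
c=P.mean(0); print(P.round(1),c)
d=P[0]+P[1]-P[2]-P[3]; print('long',np.linalg.norm(d)/2,np.degrees(np.arctan2(d[1],d[0])))
d=P[1]+P[2]-P[0]-P[3]; print('short',np.linalg.norm(d)/2,np.degrees(np.arctan2(d[1],d[0])))
plan((c[0]/1000,c[1]/1000,.008),172)
E
```

```text
[[ 612.5 -112.5]
 [ 575.6 -104.9]
 [ 587.   -50.9]
 [ 624.3  -58.3]] [599.84717602 -81.63752659]
long 55.35563781122671 -102.11984417017041
short 37.91631314832333 168.55586359617635
t 12.95 tcp [ 0.5869 -0.0785  0.1443] yaw 169.93 gap 0.0598 F [-0.2  0.3  0.3]
turn/8deg [ 0.003 -0.038 -0.258] shift now-frame [-0.28  -0.018  2.725] shift after turn [-0.264 -0.026  2.726]
```

```bash
python3 -m inch '[[0,-0.038,0.21,-0.143,0,0.3,0.3],[0,0,0,-0.143,-0.01,0.6,0.3],[0,0,0,0,0,0.7,0.3],[0,0,0,0,0,0.6,0.3],[0,0,0,0,0,0.4,0.3],[0,0,0,0,0,0.17,0.3],[0,0,0,0,0,0,0.3]]'
python3 -c "
from h import *
plan((.5998,-.0816,.0055),168.2);snap('wrist','w13')"
```

```text
clock: 13.65
tcp_pos: [0.6015, -0.0818, 0.0066]
orientation: [0.0, 0.102, 0.995, 0.0]
wrist_force: [-0.6, -0.8, -0.1]
finger_gap: 0.0599
t 13.65 tcp [ 0.6015 -0.0818  0.0066] yaw 168.31 gap 0.0599 F [-0.6 -0.8 -0.1]
turn/8deg [0.002 0.006 0.014] shift now-frame [ 0.034 -0.003  0.022] shift after turn [ 0.034 -0.003  0.022]
```

View pics/w13.png

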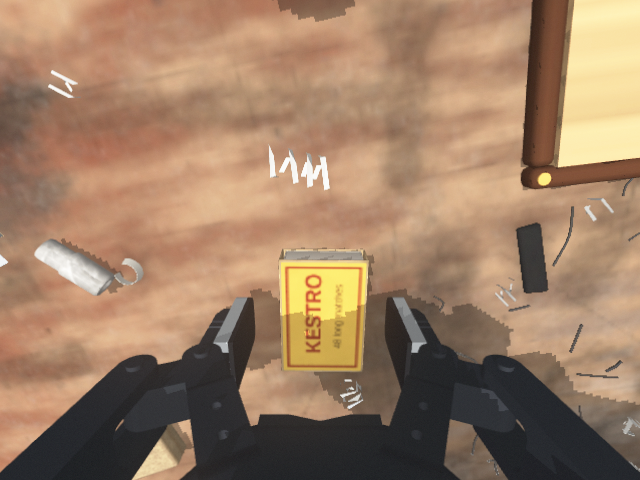

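The matchbox (280–367, 250–372) sits centred between the jaws. Closing gently and lifting.

```bash
python3 -m inch '[[0,0,0,0.03,0,0.015,0.3],[0,0,0,0,0,0,0.7],[0,0,0,0,0,0,0.7],[0,0,0,0,0,0,0.7],[0,0,0,0,0,0,0.7],[0,0,0,0,0,-0.1,0.7],[0,0,0,0,0,-0.4,0.7],[0,0,0,0,0,-0.7,0.7],[0,0,0,0,0,-0.7,0.7],[0,0,0,0,0,-0.7,0.7],[0,0,0,0,0,-0.4,0.7],[0,0,0,0,0,0,0.7]]' 25
python3 -c "
from h import *
plan((.416,-.3458,.15),85.1);snap('wrist','w14')"
```

```text
clock: 14.9
tcp_pos: [0.603, -0.0823, 0.1616]
orientation: [0.006, 0.101, 0.995, -0.001]
wrist_force: [0.0, -0.5, -0.2]
finger_gap: 0.0385
t 14.9 tcp [ 0.603  -0.0823  0.1616] yaw 168.41 gap 0.0385 F [ 0.  -0.5 -0.2]
turn/8deg [ 0.056  0.068 10.414] shift now-frame [ 2.607 -5.914  0.205] shift after turn [-5.57  -3.275  0.232]
```

View pics/w14.png

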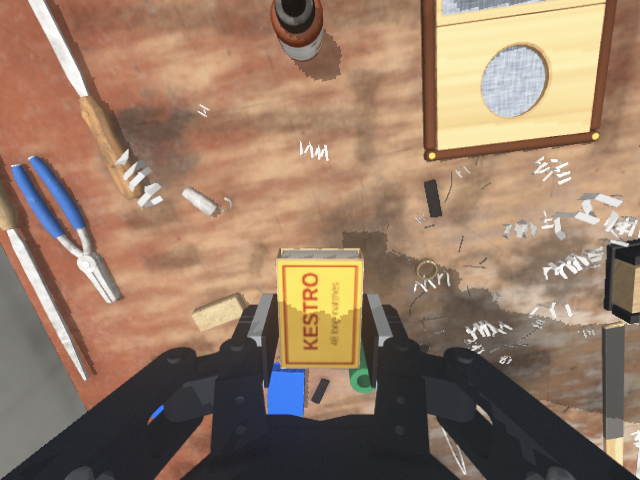

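```bash
python3 - <<'E'
from h import *
s=ld('w14'); z=s['tcp_pos'][2]+.0095; q=s['orientation'];Rt=R.from_quat([*q[1:],q[0]]).as_matrix()
for uv in [(277,263),(363,263),(359,369),(279,368)]:
    print(((Rt.T@(at('wrist',uv,z,s)-s['tcp_pos']))*1000).round(1))
E
python3 -m inch '[[0,0,0.947,0,0,0,0.7],[0,0,0.947,0,0,0,0.7],[0,0,0.947,0,0,0,0.7],[0,0,0.947,0,0,0,0.7],[0,0,0.947,0,0,0,0.7],[0,0,0.947,0,0,0,0.7],[0,0,0.947,0,0,0,0.7],[0,0,0.947,0,0,0,0.7],[0,0,0.947,0,0,0,0.7],[0,0,0.947,0,0,0,0.7],[0,0,0.947,0,0,0,0.7],[0,0,0,0,0,0,0.7]]'
python3 -m inch '[[0,0,0,-0.5,-0.3,0,0.7],[0,0,0,-0.696,-0.409,0,0.7],[0,0,0,-0.696,-0.409,0,0.7],[0,0,0,-0.696,-0.409,0,0.7],[0,0,0,-0.696,-0.409,0.1,0.7],[0,0,0,-0.696,-0.409,0.2,0.7],[0,0,0,-0.696,-0.409,0.3,0.7],[0,0,0,-0.696,-0.409,0.3,0.7],[0,0,0,-0.19,-0.11,0.3,0.7],[0,0,0,0,0,0,0.7]]'
python3 -c "
from h import *
plan((.416,-.3458,.03),85.1);snap('wrist','w15')"
```

```text
[-18.1 -27.3  -9.3]
[ 17.9 -27.5  -9.7]
[18.1 25.4 -9.7]
[-19.2  25.1  -9.3]
clock: 16.15
tcp_pos: [0.5996, -0.0814, 0.1555]
orientation: [0.0, 0.737, 0.676, 0.0]
wrist_force: [-0.4, -0.4, 0.0]
finger_gap: 0.0384
clock: 17.15
tcp_pos: [0.4114, -0.3447, 0.094]
orientation: [-0.001, 0.737, 0.676, 0.001]
wrist_force: [-0.1, 0.9, 0.2]
finger_gap: 0.0384
t 17.15 tcp [ 0.4114 -0.3447  0.094 ] yaw 85.03 gap 0.0384 F [-0.1  0.9  0.2]
turn/8deg [ 0.002 -0.023 -0.009] shift now-frame [-0.019  0.094  1.28 ] shift after turn [-0.015  0.094  1.28 ]
```

View pics/w15.png

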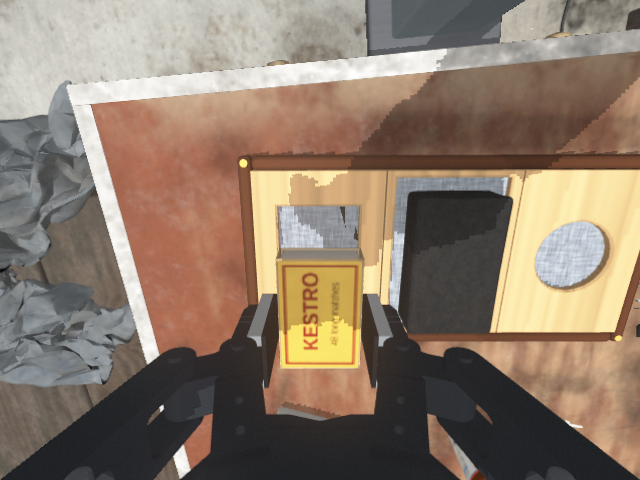

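```bash
python3 -m inch '[[0,0,0,-0.02,0.11,0.3,0.7],[0,0,0,0,0,0.5,0.7],[0,0,0,0,0,0.4,0.7],[0,0,0,0,0,0.2,0.7],[0,0,0,0,0,0,0.7]]'
python3 -c "
from h import *
plan((.417,-.3458,.010),85.1);snap('wrist','w16')"
```

```text
clock: 17.7
tcp_pos: [0.4197, -0.3447, 0.026]
orientation: [0.0, 0.736, 0.677, 0.001]
wrist_force: [0.4, -0.0, -0.4]
finger_gap: 0.038
t 17.7 tcp [ 0.4197 -0.3447  0.026 ] yaw 85.21 gap 0.038 F [ 0.4 -0.  -0.4]
turn/8deg [ 0.017 -0.01   0.014] shift now-frame [-0.028 -0.053  0.321] shift after turn [-0.027 -0.052  0.321]
```

View pics/w16.png

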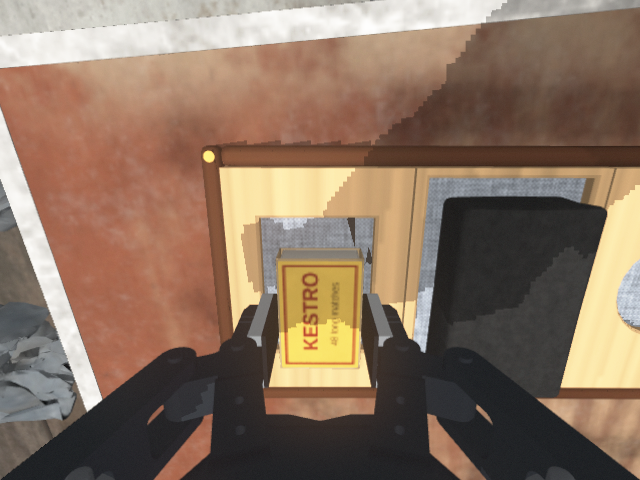

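```bash
python3 -m inch '[[0,0,0,-0.01,-0.03,0.15,0.7],[0,0,0,0,0,0.1,0.7],[0,0,0,0,0,0.06,0.7],[0,0,0,0,0,0,0.7]]'
python3 -c "
from h import *
plan((.417,-.3458,.010),85.1);snap('wrist','w17')"
```

```text
clock: 18.15
tcp_pos: [0.4186, -0.3469, 0.0128]
orientation: [0.002, 0.737, 0.676, 0.001]
wrist_force: [-1.3, 2.2, 8.3]
finger_gap: 0.0384
t 18.15 tcp [ 0.4186 -0.3469  0.0128] yaw 85.09 gap 0.0384 F [-1.3  2.2  8.3]
turn/8deg [ 0.038  0.008 -0.001] shift now-frame [ 0.02  -0.035  0.056] shift after turn [ 0.02  -0.035  0.056]
```

View pics/w17.png

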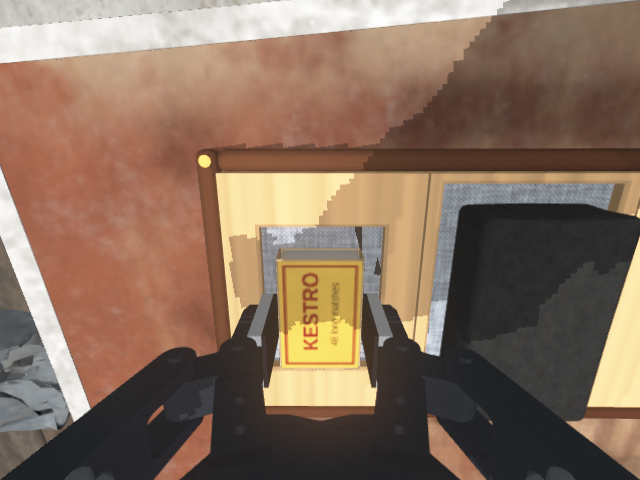

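An 8 N contact means the fingertips touch the bay rim, while the box itself is within the recess and about 3 mm above the floor. I'll ease up a hair and release.

```bash
python3 -m inch '[[0,0,0,0.02,-0.02,-0.05,0.7],[0,0,0,0,0,0,0.4],[0,0,0,0,0,0,0.32],[0,0,0,0,0,0,0.32],[0,0,0,0,0,-0.4,0.32],[0,0,0,0,0,-0.9,0.32],[0,0,0,0,0,-0.9,0.32],[0,0,0,0,0,-0.9,0.32],[0,0,0,0,0,-0.4,0.32],[0,0,0,0,0,0,0.4]]'
python3 -c "
from h import *
plan((.58,-.22,.2),85.1);snap('wrist','w18')"
```

```text
clock: 19.2
tcp_pos: [0.4182, -0.3473, 0.1928]
orientation: [0.005, 0.737, 0.676, 0.001]
wrist_force: [0.6, -0.1, 0.2]
finger_gap: 0.0511
t 19.2 tcp [ 0.4182 -0.3473  0.1928] yaw 85.07 gap 0.0511 F [ 0.6 -0.1  0.2]
turn/8deg [ 0.068  0.039 -0.003] shift now-frame [ 2.813  3.006 -0.131] shift after turn [ 2.813  3.006 -0.144]
```

View pics/w18.png

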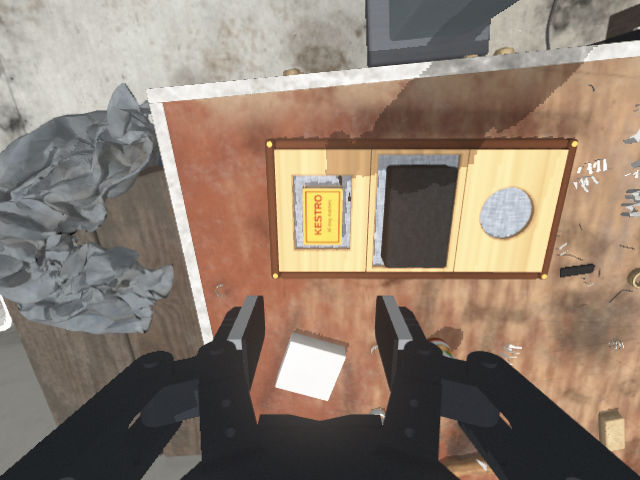

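```bash
python3 - <<'E'
from h import *
I=cv2.imread('pics/w18.png'); cv2.imwrite('pics/c18.png',cv2.resize(I[130:285,262:470],None,fx=3.8,fy=3.8,interpolation=3))
E
```

```text
(no output)
```

View pics/c18.png

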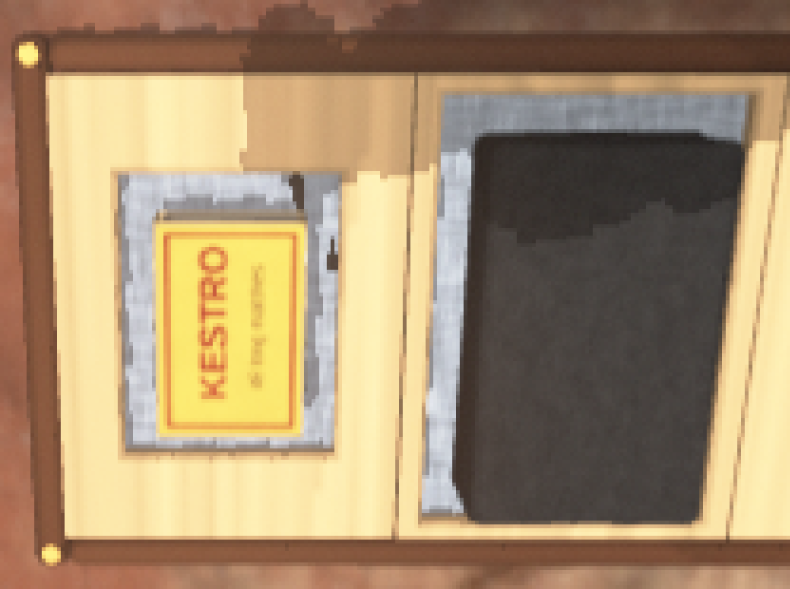

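The matchbox is flat in the small recess. Now the dropper: close view from above first, plus a top view to recheck the caddy and the bystanders.

```bash
python3 -m inch '[[0.03,0.02,0,0.56,0.53,0,0],[0.03,0.02,0,0.56,0.53,0,0],[0,0,0,0.56,0.53,0,0],[0,0,0,0.56,0.53,0,0],[0,0,0,0.2,0.2,0,0],[0,0,0,0,0,0,0]]'
python3 -c "
from h import *
plan((.587,-.228,.2),85.1);snap('wrist','w19');snap('top','t19')"
```

```text
clock: 19.85
tcp_pos: [0.543, -0.232, 0.187]
orientation: [-0.005, 0.736, 0.677, -0.0]
wrist_force: [-1.1, 0.4, -0.1]
finger_gap: 0.0847
t 19.85 tcp [ 0.543 -0.232  0.187] yaw 85.26 gap 0.0847 F [-1.1  0.4 -0.1]
turn/8deg [-0.051 -0.047  0.02 ] shift now-frame [ 0.155  0.868 -0.266] shift after turn [ 0.156  0.869 -0.261]
```

View pics/w19.png

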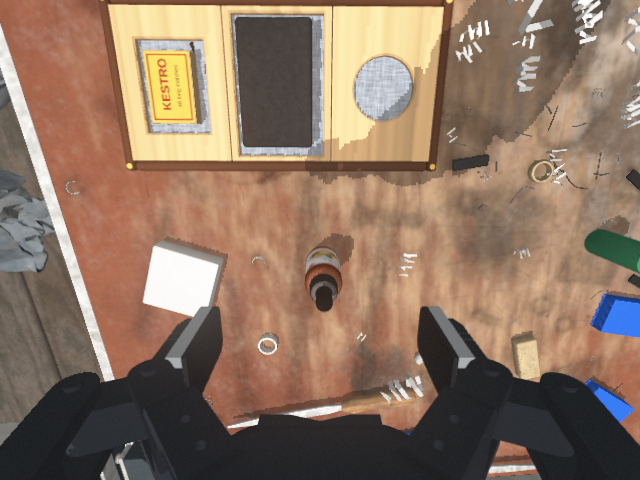

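View pics/t19.png

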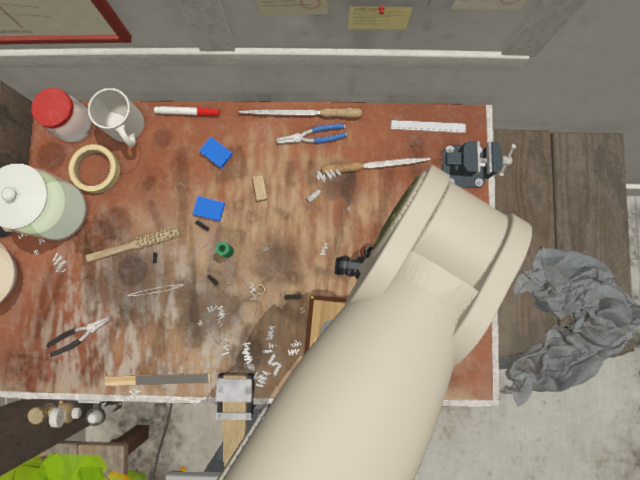

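```bash
python3 - <<'E'
from h import *
s=ld('w19'); 
print(at('wrist',(324,302),.1,s), at('top',(370,249),.1))
def ov(x,y,fn):
    I=cv2.imread('pics/w19.png'); I=cv2.resize(I[220:330,260:390],None,fx=6,fy=6,interpolation=3)
    for z,r in ((0,.0165),(.055,.0165),(.062,.012),(.077,.012)):
        p=np.array([proj('wrist',(x+r*np.cos(t),y+r*np.sin(t),z),s) for t in np.linspace(0,6.28,60)])
        cv2.polylines(I,[((p-[260,220])*6).astype(int)],True,(0,255,0),1)
    p=(proj('wrist',(x,y,.102),s)-[260,220])*6; cv2.circle(I,tuple(p.astype(int)),4,(255,0,255),-1)
    cv2.imwrite('pics/'+fn,I[:600])
ov(.587,-.2284,'o19.png')
E
```

```text
[ 0.58429775 -0.23187287  0.1       ] [ 0.58858067 -0.22835404  0.1       ]
```

View pics/o19.png

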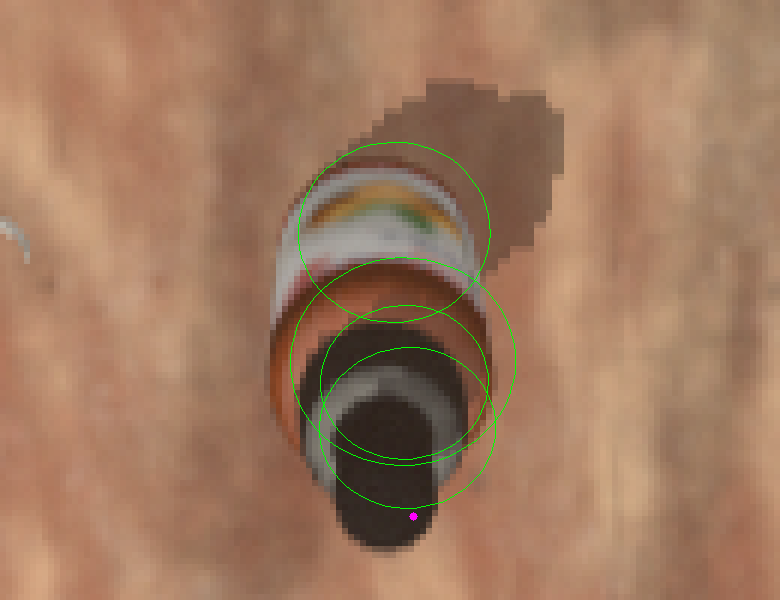

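```bash
python3 -m inch '[[-0.05,-0.04,0,0.09,0.46,0,0],[0,0,0,0,0.46,0,0],[0,0,0,0,0,0.5,0],[0,0,0,0,0,0.6,0],[0,0,0,0,0,0.6,0],[0,0,0,0,0,0.6,0],[0,0,0,0,0,0.2,0],[0,0,0,0,0,0,0]]'
python3 -c "
from h import *
plan((.589,-.2315,.031),85.1);snap('wrist','w20')"
```

```text
clock: 20.75
tcp_pos: [0.587, -0.2338, 0.0624]
orientation: [-0.001, 0.737, 0.675, -0.0]
wrist_force: [-0.6, 0.7, 0.3]
finger_gap: 0.0855
t 20.75 tcp [ 0.587  -0.2338  0.0624] yaw 84.97 gap 0.0855 F [-0.6  0.7  0.3]
turn/8deg [-0.008 -0.008 -0.016] shift now-frame [0.048 0.036 0.627] shift after turn [0.049 0.035 0.627]
```

View pics/w20.png

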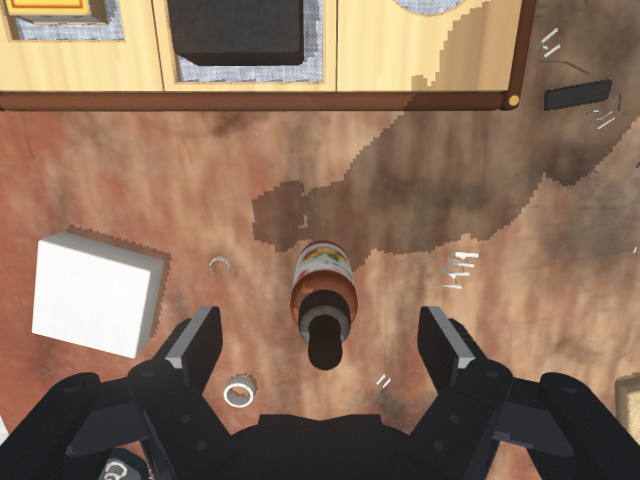

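Bottle (325,318 at the collar) is centred between the fingers. Going down to hold it 50 mm up.

```bash
python3 -m inch '[[0,0,0,0.04,0,0.3,0],[0,0,0,0,0,0.32,0],[0,0,0,0,0,0,0.4],[0,0,0,0,0,0,0.8],[0,0,0,0,0,0,0.8],[0,0,0,0,0,0,0.8],[0,0,0,0,0,0,0.8],[0,0,0,0,0,0,0.8]]' 30
python3 -c "
from h import *
plan((.4315,-.1663,.1),85.1);snap('wrist','w21')"
```

```text
clock: 21.6
tcp_pos: [0.5905, -0.2321, 0.035]
orientation: [0.003, 0.737, 0.676, 0.001]
wrist_force: [-1.2, -0.0, 5.8]
finger_gap: 0.0314
t 21.6 tcp [ 0.5905 -0.2321  0.035 ] yaw 85.08 gap 0.0314 F [-1.2 -0.   5.8]
turn/8deg [ 0.038  0.012 -0.003] shift now-frame [ 1.035 -3.274 -1.319] shift after turn [ 1.039 -3.281 -1.3  ]
```

View pics/w21.png

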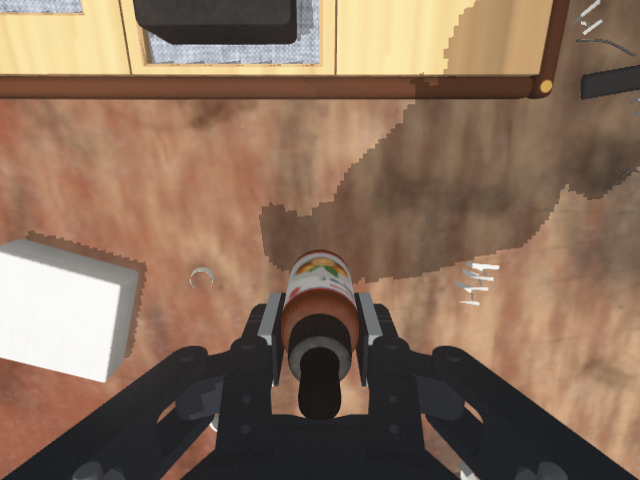

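```bash
python3 -m inch '[[0,0,0,0,0,-0.1,0.8],[0,0,0,0,0,-0.2,0.8],[0,0,0,0,0,-0.4,0.8],[0,0,0,0,0,-0.4,0.8],[0,0,0,0,0,-0.2,0.8],[0,0,0,0,0,0,0.8]]'
python3 -c "
from h import *
plan((.4315,-.1663,.1),85.1);snap('wrist','w22')"
```

```text
clock: 22.25
tcp_pos: [0.5905, -0.2321, 0.1004]
orientation: [0.003, 0.737, 0.676, 0.001]
wrist_force: [1.1, -0.5, -1.3]
finger_gap: 0.0316
t 22.25 tcp [ 0.5905 -0.2321  0.1004] yaw 85.08 gap 0.0316 F [ 1.1 -0.5 -1.3]
turn/8deg [ 0.045  0.014 -0.003] shift now-frame [ 1.038 -3.282 -0.015] shift after turn [ 1.039 -3.281  0.008]
```

View pics/w22.png

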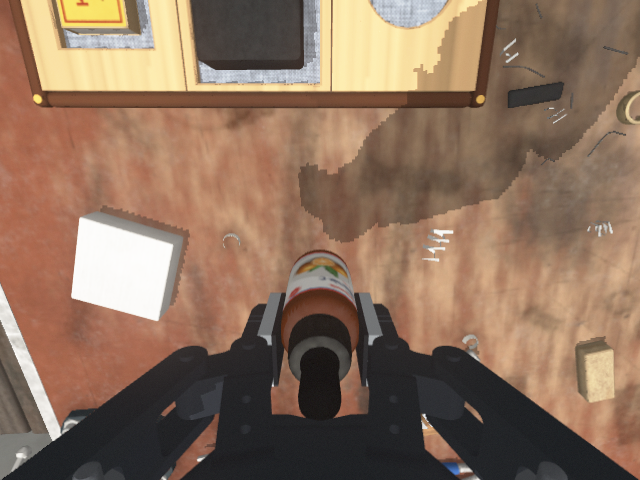

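```bash
python3 - <<'E'
from h import *
s=ld('w22'); q=s['orientation'];Rt=R.from_quat([*q[1:],q[0]]).as_matrix()
I0=cv2.resize(cv2.imread('pics/w22.png')[235:430,250:390],None,fx=4,fy=4,interpolation=3); out=[]
for dy in (0,-.003):
    I=I0.copy()
    for z,r in ((0,.0165),(.055,.0165),(.062,.012),(.077,.012)):
        p=np.array([proj('wrist',s['tcp_pos']+Rt@np.array([r*np.cos(t),dy+r*np.sin(t),.033-z]),s) for t in np.linspace(0,6.28,60)])
        cv2.polylines(I,[((p-[250,235])*4).astype(int)],True,(0,255,0),1)
    out.append(I[:600,80:480])
cv2.imwrite('pics/o22.png',np.hstack(out))
E
python3 -m inch '[[0.02,0,0,0.208,-0.656,0,0.8],[0.02,0,0,0.208,-0.656,0,0.8],[0,0,0,0.208,-0.656,0,0.8],[0,0,0,0.208,-0.656,0,0.8],[0,0,0,0.208,-0.656,0,0.8],[0,0,0,0,0,0,0.8],[0,0,0,0,0,0,0.8]]'
python3 -c "
from h import *
plan((.4315,-.1663,.08),85.1);snap('wrist','w23')"
```

```text
clock: 23.0
tcp_pos: [0.4296, -0.1651, 0.0978]
orientation: [-0.001, 0.737, 0.676, -0.001]
wrist_force: [0.7, -0.2, -1.2]
finger_gap: 0.0313
t 23.0 tcp [ 0.4296 -0.1651  0.0978] yaw 85.07 gap 0.0313 F [ 0.7 -0.2 -1.2]
turn/8deg [-0.024  0.001 -0.004] shift now-frame [-0.02   0.04   0.356] shift after turn [-0.02   0.039  0.356]
```

View pics/o22.png

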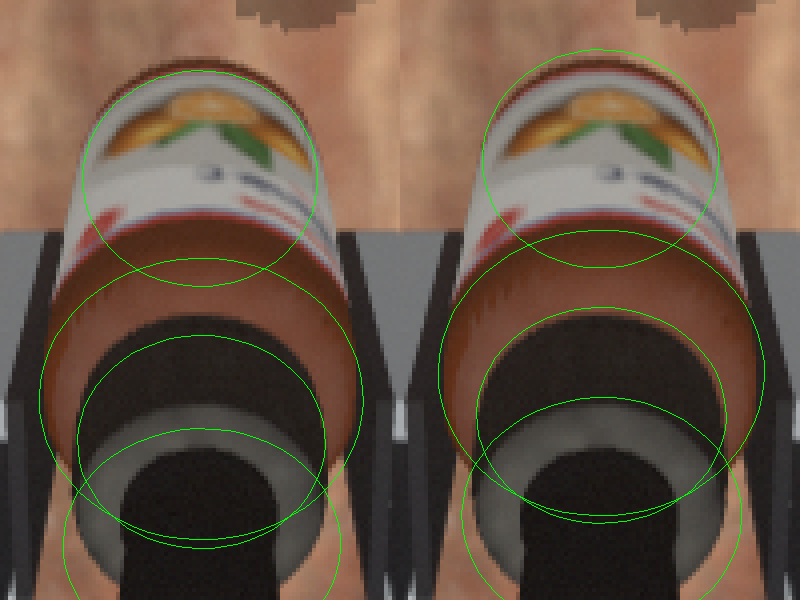

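View pics/w23.png

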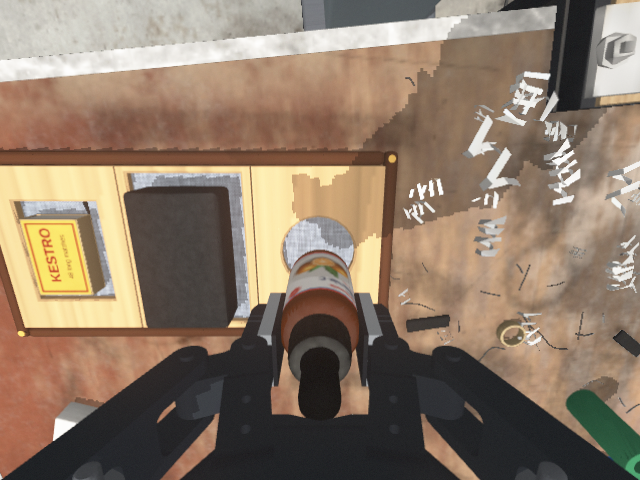

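```bash
python3 -m inch '[[-0.02,0,0,-0.02,0.08,0.2,0.8],[0,0,0,0,0,0.4,0.8],[0,0,0,0,0,0.3,0.8],[0,0,0,0,0,0.15,0.8],[0,0,0,0,0,0,0.8]]'
python3 -c "
from h import *
plan((.4335,-.1663,.037),85.1);snap('wrist','w24')"
```

```text
clock: 23.55
tcp_pos: [0.434, -0.1667, 0.0443]
orientation: [-0.001, 0.737, 0.676, -0.001]
wrist_force: [-0.2, 0.2, -1.3]
finger_gap: 0.0317
t 23.55 tcp [ 0.434  -0.1667  0.0443] yaw 85.08 gap 0.0317 F [-0.2  0.2 -1.3]
turn/8deg [-0.017 -0.005 -0.003] shift now-frame [ 0.007 -0.01   0.145] shift after turn [ 0.007 -0.01   0.145]
```

View pics/w24.png

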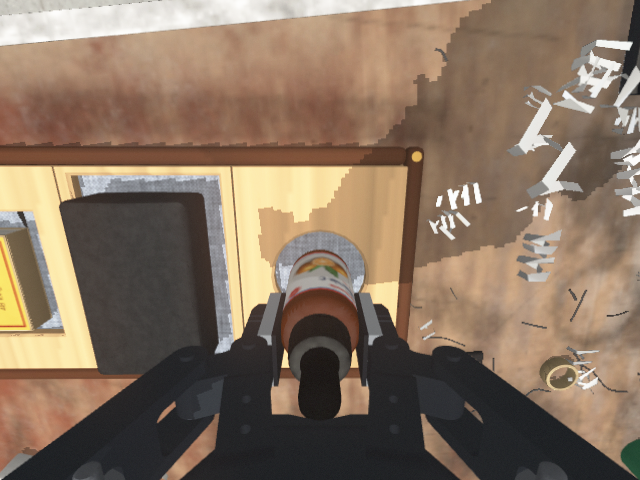

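```bash
python3 -m inch '[[-0.01,0,0,0,-0.01,0.07,0.8],[0,0,0,0,0,0.04,0.8],[0,0,0,0,0,0,0.8]]'
python3 -m inch '[[0,0,0,0,0,0.02,0.8],[0,0,0,0,0,0,0.8]]'
```

```text
clock: 23.9
tcp_pos: [0.434, -0.167, 0.0405]
orientation: [0.001, 0.737, 0.676, 0.0]
wrist_force: [-1.3, 0.0, 0.1]
finger_gap: 0.0313
clock: 24.1
tcp_pos: [0.4339, -0.167, 0.0396]
orientation: [0.001, 0.737, 0.676, 0.0]
wrist_force: [-0.2, -0.8, -0.3]
finger_gap: 0.031
```

```bash
python3 -m inch '[[0,0,0,0,0,0.02,0.8],[0,0,0,0,0,0,0.8]]'
python3 -c "
from h import *
plan((.4335,-.1663,.037),85.1);snap('wrist','w25');snap('scene','s25')
I=cv2.imread('pics/s25.png');cv2.imwrite('pics/c25.png',cv2.resize(I[200:370,180:350],None,fx=3.5,fy=3.5,interpolation=3))"
```

```text
clock: 24.3
tcp_pos: [0.434, -0.167, 0.039]
orientation: [0.001, 0.737, 0.676, 0.0]
wrist_force: [-1.8, 0.9, 4.5]
finger_gap: 0.0315
t 24.3 tcp [ 0.434 -0.167  0.039] yaw 85.08 gap 0.0315 F [-1.8  0.9  4.5]
turn/8deg [ 0.016  0.006 -0.003] shift now-frame [ 0.013 -0.012  0.04 ] shift after turn [ 0.013 -0.012  0.04 ]
```

View pics/c25.png

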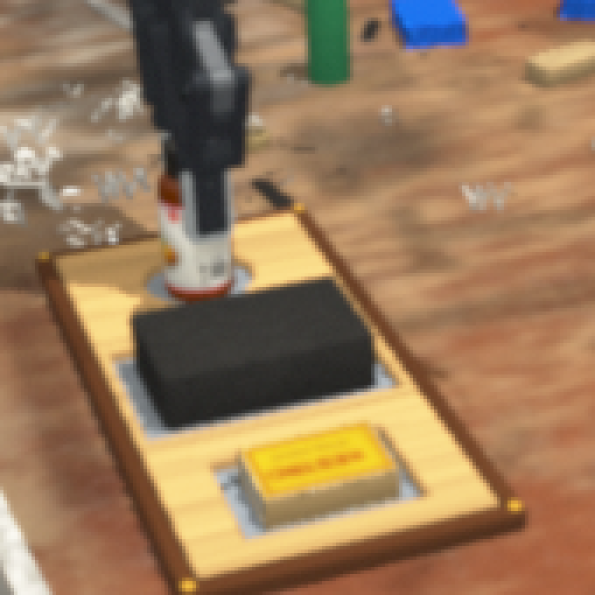

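View pics/w25.png

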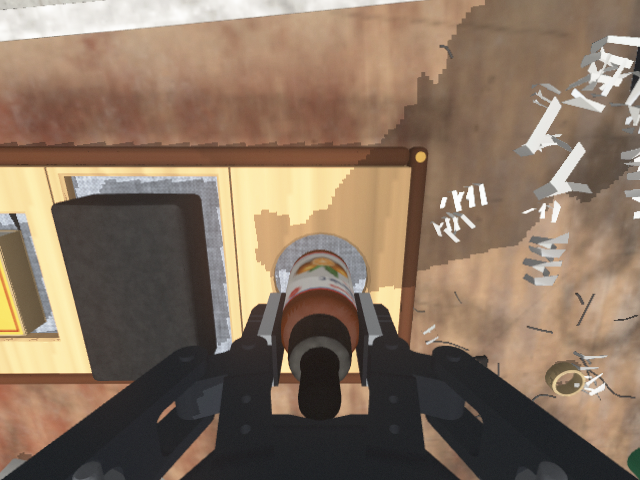

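Contact is about 4.5 N, TCP is 4 mm above its height at the grasp, and the base is inside the ring. So the bottle stands on the recess floor. Releasing and rising straight up.

```bash
python3 -m inch '[[0,0,0,0,0,-0.015,0.8],[0,0,0,0,0,0,0.6],[0,0,0,0,0,0,0.45],[0,0,0,0,0,0,0.35],[0,0,0,0,0,0,0.35],[0,0,0,0,0,-0.2,0.35],[0,0,0,0,0,-0.5,0.35],[0,0,0,0,0,-0.9,0.35],[0,0,0,0,0,-0.9,0.35],[0,0,0,0,0,-0.9,0.35],[0,0,0,0,0,-0.6,0.35],[0,0,0,0,0,0,0.35]]'
python3 -m inch '[[0,0,0,0.6,0,0,0.35],[0,0,0,0.9,0,0,0.35],[0,0,0,0.9,0,0,0.35],[0,0,0,0.9,0,0,0.35],[0,0,0,0.9,0,0,0.35],[0,0,0,0.9,0,0,0.35],[0,0,0,0.5,0,0,0.35],[0,0,0,0,0,0,0.35]]'
python3 -c "
from h import *
snap('scene','s26');snap('top','t26')
I=cv2.imread('pics/s26.png');J=cv2.imread('pics/t26.png')
a=cv2.resize(I[200:370,160:360],(400,340),interpolation=3);b=cv2.resize(J[230:400,290:490],(400,340),interpolation=3)
cv2.imwrite('pics/c26.png',np.hstack([a,b]))"
```

```text
clock: 25.6
tcp_pos: [0.4358, -0.1681, 0.2447]
orientation: [0.005, 0.737, 0.676, 0.002]
wrist_force: [-0.0, -1.2, -0.2]
finger_gap: 0.0553
clock: 26.4
tcp_pos: [0.4569, 0.1149, 0.2385]
orientation: [0.0, 0.735, 0.678, 0.0]
wrist_force: [0.1, -0.8, -0.4]
finger_gap: 0.0557
```

View pics/c26.png

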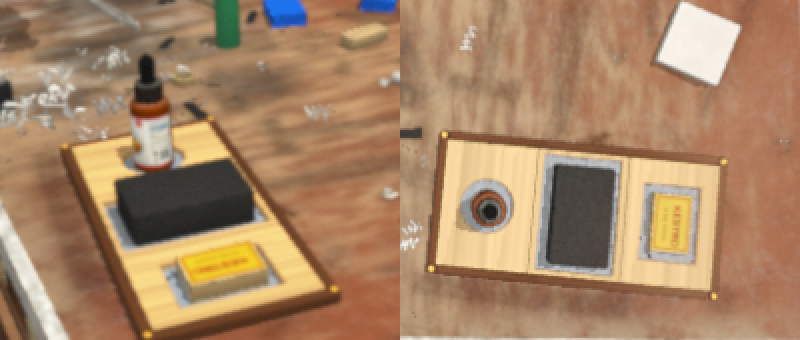

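View pics/t26.png

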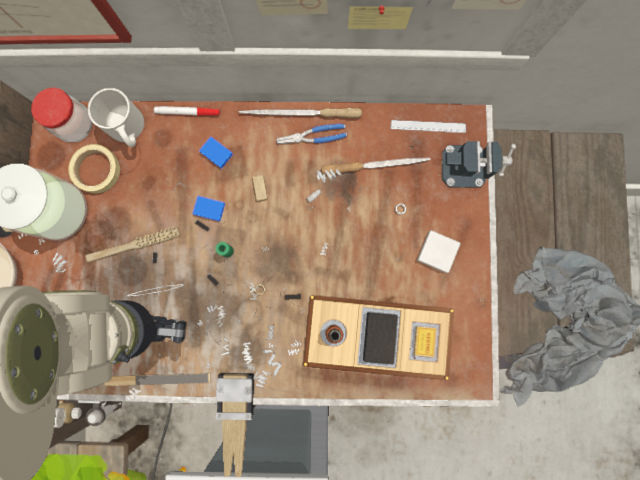

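All three lie or stand in their recesses with lining visible around each. The steel block, wedge, wax tube and blue boxes are unmoved, and the robot is clear. Handing in.

```bash
python3 -c "
from workcell import env
print(env.get_state()['clock'],env.get_state()['wrist_force']); print(env.hand_in())"
```

```text
26.5 [ 0.88468453 -0.99143437  0.32581475]
the job is handed in; nothing more can be done
None
```

I packed the caddy and handed the job in at 26.5 s; hand-in gives no verdict. I placed the charcoal in the large recess, then the yellow matchbox in the small one, then the dropper bottle upright in the round one.

- **Final check:** the last scene and top pictures show the charcoal and matchbox flat and the bottle upright, with grey lining around each. The steel block, wedge, wax tube and both blue boxes look unmoved, and the robot was clear of everything.
- **Dark mark in the large recess:** I first took it for an obstacle and closed the jaws on it, but caught nothing. The views agree that it is flat at floor height, so I left it.
- **Fingertips on the small bay's rim:** they touched it at about 8 N while I lowered the matchbox, so I let the box drop the last 3 mm or so. It lay flat in the pictures afterwards.
- **Charcoal position:** the wrist and top views of where it first lay differed by about 5 mm; I used the closer wrist view.

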